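Clear a broken grinding wheel off the bench through the dust-box flap

TASK

A grinding wheel has broken on the sharpening bench: put the sharpening stone and the dressing stick, which lie in the way, into their own holders, then take the rake from its rest and use it to sweep every piece of the wheel through the yellow sprung flap right into the dust box, so that the flap hangs shut behind them. The pieces are sharp, so never touch them with the gripper; stand the rake back in its rest when done, and leave everything else on the bench where it is.

Things in the scene. Friction and masses are not known exactly. Their poses are not given: they have to be found in the camera images.
- dust_box: blue dust box, 188 wide x 192 deep x 97 mm high, fixed on the bench at the left behind the vice, clear window and spigot (to 125 mm high) in its top. Origin: on the bench in the flap's plane, middle of the opening; +x points into the box, z up. Opening 180 wide, 82 mm high, no sill: the floor inside is level with the bench and runs 188 mm to the back wall
- flap_edge (a point): middle of the yellow flap's lower edge (black rubber lip, 5 mm above the bench when shut). Left of the box the fixed vice stands 70 mm high, its screw handle 44 mm; beyond the left edge of the bench, from 0.27 m ahead of the robot on, runs a wooden rack 0.24 m high
- flap (a joint): angle of the sprung flap (175 wide x 77 x 4 mm, hinged at its top edge 82 mm above the bench): 0 = hanging shut, grows as its lower edge swings into the box, stop at 1.45; it cannot swing outward. Under 1.5 N at the lower edge opens it and it falls shut by itself; a piece lying less than 45 mm behind the flap's plane may hold it ajar
- rake_grip (a point): bench rake (0.2 kg): middle of its brown handle, 86 long (x) x 22 wide (y) x 22 mm high, 50 mm above the rake's underside. Its +x is the pushing direction, z up. A wire stirrup 40 mm wide, 36 mm behind this point, reaches down as far as the blade, so the rake stands level by itself. It balances about 30 mm ahead of this point
- rake_blade (a point): middle of the rake blade's front face, 136 mm ahead of rake_grip, 15 mm above the underside. Blade 56 wide x 30 mm high with wings turned outward: 81 mm wide over their tips, which reach 18 mm ahead. The 10 mm rod to the handle lies above the blade's top, so the flap rides over it all when the rake is drawn back out
- rest_bay (a point): the rake's black low rest at the right edge of the bench (4 mm base, rims to 10 mm): where rake_blade lies when the rake stands in it, 19 mm above the bench; axes as the rake's. Play 5 mm round the blade
- rest_grip (a point): where rake_grip lies when the rake stands in its rest, 54 mm above the bench
- stone_mid (a point): grey-green two-grit sharpening stone, 45 wide (x) x 130 long (y) x 22 mm high, 0.33 kg; its centre
- stick_mid (a point): pale speckled dressing stick, 25 wide (x) x 100 long (y) x 25 mm high, 0.11 kg; its centre
- holder_stone_seat (a point): holder of the stone: plywood base 72 x 156 x 6 mm with a grey-green tag, black inlay 45 x 130 mm, steel corner stops 10 mm high with 4 mm play all round; they reach 18 mm along each side, the rest of the long sides is open for fingers. Point: centre of the seat's floor, 6 mm above the bench; y along the long side
- holder_stick_seat (a point): holder of the dressing stick: the same base with a pale tag, inlay and corner stops for 25 x 100 mm. Point: centre of the seat's floor, 6 mm above the bench; y along the long side
- piece_1_mid (a point): one of four to six pieces of a broken pinkish grinding wheel, 32 to 37 mm by 35 to 46 mm and 20 mm high, 55 g, jagged, lying flat (absent in some starts); its centre, 10 mm above the underside
- piece_2_mid (a point): one of four to six pieces of a broken pinkish grinding wheel, 32 to 37 mm by 35 to 46 mm and 20 mm high, 55 g, jagged, lying flat (absent in some starts); its centre, 10 mm above the underside
- piece_3_mid (a point): one of four to six pieces of a broken pinkish grinding wheel, 32 to 37 mm by 35 to 46 mm and 20 mm high, 55 g, jagged, lying flat (absent in some starts); its centre, 10 mm above the underside
- piece_4_mid (a point): one of four to six pieces of a broken pinkish grinding wheel, 32 to 37 mm by 35 to 46 mm and 20 mm high, 55 g, jagged, lying flat (absent in some starts); its centre, 10 mm above the underside
- piece_5_mid (a point): one of four to six pieces of a broken pinkish grinding wheel, 32 to 37 mm by 35 to 46 mm and 20 mm high, 55 g, jagged, lying flat (absent in some starts); its centre, 10 mm above the underside
- piece_6_mid (a point): one of four to six pieces of a broken pinkish grinding wheel, 32 to 37 mm by 35 to 46 mm and 20 mm high, 55 g, jagged, lying flat (absent in some starts); its centre, 10 mm above the underside
- oil_bottle_mid (a point): oil bottle with a red spout, 48 mm wide, 140 mm high, left behind the vice (a bystander); its middle

How it is judged (in metres and radians):
On the way, in this order (a step that is already met when the one before it is completed fails the run):
1. the sharpening stone and the dressing stick lie in their own holders, out of the way of the sweep (horizontal distance between stone_mid and holder_stone_seat below 0.012 m and angle between the y axis of stone_mid and the y axis of holder_stone_seat, either way round below 0.1 rad and z of stone_mid in the frame of holder_stone_seat between 0.006 and 0.016 m and horizontal distance between stick_mid and holder_stick_seat below 0.012 m and angle between the y axis of stick_mid and the y axis of holder_stick_seat, either way round below 0.1 rad and z of stick_mid in the frame of holder_stick_seat between 0.0075 and 0.0175 m), for 0.2 s.
2. the rake has been taken out of its rest (horizontal distance between rake_blade and rest_bay above 0.05 m), for 0.2 s.
3. every piece is inside the dust box (x of piece_1_mid in the frame of dust_box between 0.015 and 0.195 m and y of piece_1_mid in the frame of dust_box between -0.095 and 0.095 m and height (world z) of piece_1_mid between 0 and 0.08 m and x of piece_2_mid in the frame of dust_box between 0.015 and 0.195 m and y of piece_2_mid in the frame of dust_box between -0.095 and 0.095 m and height (world z) of piece_2_mid between 0 and 0.08 m and x of piece_3_mid in the frame of dust_box between 0.015 and 0.195 m and y of piece_3_mid in the frame of dust_box between -0.095 and 0.095 m and height (world z) of piece_3_mid between 0 and 0.08 m and x of piece_4_mid in the frame of dust_box between 0.015 and 0.195 m and y of piece_4_mid in the frame of dust_box between -0.095 and 0.095 m and height (world z) of piece_4_mid between 0 and 0.08 m and x of piece_5_mid in the frame of dust_box between 0.015 and 0.195 m and y of piece_5_mid in the frame of dust_box between -0.095 and 0.095 m and height (world z) of piece_5_mid between 0 and 0.08 m and x of piece_6_mid in the frame of dust_box between 0.015 and 0.195 m and y of piece_6_mid in the frame of dust_box between -0.095 and 0.095 m and height (world z) of piece_6_mid between 0 and 0.08 m), for 0.2 s.
At the end, for the whole second after the job is handed in: all pieces in the box, 15 mm or more behind the flap; flap shut (under 0.08 rad); stone and stick seated in their own holders (12 mm, 0.1 rad, height within 5 mm); rake upright in its rest (blade within 12 mm, grip within 18 mm) (all of step 1 and all of step 3 and value of joint flap below 0.08 rad and horizontal distance between rake_blade and rest_bay below 0.012 m and horizontal distance between rake_grip and rest_grip below 0.018 m and height (world z) of rake_blade below 0.025 m and angle between rake_blade's own z axis and vertical below 0.08 rad); the robot touches nothing.
It fails at once if the gripper touches a piece of the wheel (contact force between the fingers and piece_1 above 1 N or contact force between the fingers and piece_2 above 1 N or contact force between the fingers and piece_3 above 1 N or contact force between the fingers and piece_4 above 1 N or contact force between the fingers and piece_5 above 1 N or contact force between the fingers and piece_6 above 1 N).
It fails at once if the oil bottle is moved by more than 4 cm (distance of oil_bottle_mid from where it was at the start of the episode above 0.04 m).
Of piece_1, piece_2, piece_3, piece_4, piece_5, piece_6 only 4 to 6 are there at a start; the rules pass over those that are not, and their reading is None.
At some moment in a run one of piece_1, piece_2, piece_3, piece_4, piece_5, piece_6 may be knocked a few centimetres aside while the robot is not near it.
Once in a run the grip may slacken for a moment while it holds something.
It also fails if it takes over 192 s, if anything falls off the work surface, if the arm or the gripper's body presses on something with over 40 N, if the wrist force passes 120 N, or if a joint passes its speed limit or range.

ROBOT

A 6-joint arm with a two-finger parallel gripper is mounted at the origin on a cart in front of the work surface, level with it; the furniture and walls round the work are solid. World frame = base frame: x ahead of the robot, y to its left, z up, the work surface at z = 0. Lengths are in m, angles in degrees, forces in N, time in s.
With the tool pointing down it reaches from about 0.3 to 0.75 m from the base axis. Payload 8.5 kg.
Tool frame: the origin (TCP) lies on the centre line of the jaws, within the pads' length; the fingertips stand 17 mm ahead of it and the grasp point (between the pads) lies 2 mm behind it; z points along the fingers, y is the direction in which the jaws open and shut (so a half turn about z gives the same grasp; the last joint's range is limited). The gripper opens to 85 mm and grips with 20 to 120 N. Pads are 22 mm wide; open, the fingers measure 114 mm over their backs; the gripper's body (76 mm by 85 mm) begins 54 mm behind the grasp point. The pads swing forward as they close: fully open they stand 13 mm farther back than shut.
Start: joints at [-12.336, 21.807, 74.336, -0, 83.858, -12.336], TCP at [0.55, 0, 0.248] pointing down, gripper open.
Joint ranges: [-178.18, 178.18], [-50.72, 133.34], [12.68, 142.11], [-81.47, 261.47], [9.98, 163.14], [-165.26, 165.26]. Speed limits (degrees/s): [136.94, 136.94, 180, 180, 180, 180].

INTERFACE

Orientations are given as a 3x3 rotation matrix whose columns are the frame's x, y, z axes.
In Python, from rig import env, imaging, close_job gives the robot as it stands.
- The arm moves only by the tool step_arm, never from a script. Its argument "steps" is one flat list of numbers, 7 for each row, row after row: the opening, from 0 (shut) to 1 (fully open), then the shift along the tool's x, y, z as a fraction of full scale, then the turn, a rotation vector about the tool's x, y, z as a fraction of full scale. A call has 1 to 10 rows; each row is the pose to reach, as a shift and turn from the pose commanded when the call began, along the tool's axes at that moment; what a row does not reach only later rows make up. Full scale, the value 1, is 0.3 m for a shift and 45 degrees for a turn. A row lasts 1/10 s, in which the tool goes at most 50 mm and 8.59 degrees, less where a joint would pass 70% of its speed; a pose out of reach is approached as far as the arm can. A call with a number of a shift or a turn outside -1 to 1 is refused whole. A call with a gripper value outside its range is refused whole. The fingers move at their own pace and stop on an object; "grip_force" is the grip in N (left out, the last holds). Time passes only in rows, so rows that repeat a pose let the fingers close. It gives the time, the measured TCP pose, the force and the opening at its end, in the units of the state.
- env.observe(): the state, without advancing time (a new reading comes with each control period).
- imaging.get_image(name): name is "scene" or "side" or "wrist"; returns (picture, depth): 420x560x3 uint8, blue, green, red; 420x560 float32, m along the optical axis (not along the pixel's ray), 0 where there is no reading.
- imaging.get_calibration(name): a dict with "camera_matrix" (3x3 intrinsics, pixels), "k1" (the pictures are not rectified: a ray, as slopes to the right and down, at radius r is drawn at 1 + k1 r^2 times it, then the intrinsics apply), "world_from_camera" (4x4, takes a point from camera to world coordinates). Camera axes: x right, y down, z forward; pixel columns grow to the right and rows downward; lengths in m; the calibration is good to about 2 mm. A picture is of the moment at which its call begins: read the wrist's pose just before it. get_calibration takes no time and is no camera call; for the wrist camera it gives the pose at the moment of the call.
- close_job(): hands the job in, once; it reports no verdict.
Trained networks look in the newest picture that a camera, given by its name, has taken for a name from the list of things; names that differ only in an ending like _2 or _b are one class to them, and where a whole thing is asked for, a point or a joint stands for the part that bears it (a point fixed in the world has none). Each returns a list of dicts, best first, with "score" (0 to 1); they miss things now and then, are a little off and sometimes report something else, mostly with a low value. They report only what shows in the picture. A call takes as long as a camera call.
- imaging.spot_in(camera, target): "pixel" ([column, row] in pixels, amid what is visible of it).
- imaging.regions_of(camera, target): "mask" (420x560 bool, what is visible of it) and "pixel" ([column, row] in pixels, amid what is visible of it).
- imaging.pinpoint(camera, target): "pixel" ([column, row] in pixels: a listed point, or the origin of a listed thing).
The state is a dict: "time_s": time; "q": joint angles; "qvel": joint speeds; "joint_efforts": joint torques, N m; "position": TCP position; "tool_rot": TCP orientation; "ft_force": force on the tool from outside, world axes, zero at the start; "wrist_torque": the same for the moment, N m; "grip_width": finger opening in m.
Only numpy, scipy, OpenCV 4.12 (cv2) and the standard library are available. Lean on these libraries where they do the work, as an engineer would, in place of code of your own. Each camera call takes 0.05 s, during which the arm holds its last target.

## Working session

There is one attempt and no reset: what is moved stays moved. The work goes in short steps, Python scripts to look and compute and a tool call to move; the robot and the scene stay as the last step left them, time stands still between calls to the robot, and variables do not carry over. Pictures are saved under pics/ and viewed, and the job is handed in when it is done.

Besides the shell and the picture viewer there is one more tool, called as a command line: name --argument value ..., lists and objects as JSON in quotes. step_arm: Moves the arm, as the interface text tells. Shift numbers are shares of 0.3 m and turn numbers shares of 45 degrees, none past 1 either way. Its arguments: {"type":"object","properties":{"steps":{"type":"array","items":{"type":"number"}},"grip_force":{"type":"number"}},"required":["steps"]}

```bash
ls; mkdir -p pics; cat > h.py <<'E'
import numpy as np, cv2
from rig import env, imaging, close_job
def snap(name,fn):
    cal=imaging.get_calibration(name); im,d=imaging.get_image(name)
    cv2.imwrite('pics/'+fn,im); np.savez('pics/'+fn+'.npz',im=im,d=d,K=cal['camera_matrix'],k1=cal['k1'],T=cal['world_from_camera'])
    return im,d,cal
def ray(cal,px):
    K=np.array(cal['camera_matrix']);k1=float(cal['k1'])
    dist=np.array([(px[0]-K[0,2])/K[0,0],(px[1]-K[1,2])/K[1,1]])
    u=dist.copy()
    for _ in range(30): u=dist/(1+k1*(u@u))
    return u
def at_z(cal,px,z):
    T=np.array(cal['world_from_camera']);u=ray(cal,px)
    r=T[:3,:3]@np.array([u[0],u[1],1]);o=T[:3,3]
    return o+r*(z-o[2])/r[2]
def at_d(cal,px,d):
    T=np.array(cal['world_from_camera']);u=ray(cal,px)
    return T[:3,:3]@np.array([u[0]*d,u[1]*d,d])+T[:3,3]
def cloud(cal,d):
    K=np.array(cal['camera_matrix']);k1=float(cal['k1']);T=np.array(cal['world_from_camera'])
    v,u=np.mgrid[:420,:560]
    a=(u-K[0,2])/K[0,0];b=(v-K[1,2])/K[1,1];x,y=a.copy(),b.copy()
    for _ in range(30):
        s=1+k1*(x*x+y*y);x=a/s;y=b/s
    P=np.stack([x*d,y*d,d],-1)
    return P@T[:3,:3].T+T[:3,3]
def proj(cal,P):
    K=np.array(cal['camera_matrix']);k1=float(cal['k1']);T=np.array(cal['world_from_camera'])
    p=T[:3,:3].T@(np.array(P)-T[:3,3]);x,y=p[0]/p[2],p[1]/p[2];s=1+k1*(x*x+y*y)
    return K[0,0]*x*s+K[0,2],K[1,1]*y*s+K[1,2]
E
python3 - <<'E'
from h import *
s=env.observe();print(s)
for n in ('scene','side','wrist'):
    im,d,c=snap(n,n+'0.png');print(n,np.round(c['world_from_camera'],3).tolist(),c['k1'],np.round(c['camera_matrix'],1).tolist())
E
```

```text
pics
{'time_s': 0.0, 'q': array([-1.23349726e+01,  2.18398989e+01,  7.43853389e+01, -1.96037126e-03,
        8.38576335e+01, -1.23353520e+01]), 'qvel': array([ 0.01078086,  0.11875743,  0.05432887,  0.05658475, -0.05440466,
       -0.01898954]), 'joint_efforts': array([-1.00240642e-03, -4.48466885e+01, -2.31285810e+01, -2.87182611e-04,
        4.73836102e-03,  1.77242771e-05]), 'position': array([5.49725833e-01, 5.70062138e-05, 2.47718542e-01]), 'tool_rot': array([[-1.01105986e-05,  9.99998991e-01, -1.42025599e-03],
       [ 9.99999962e-01,  1.05022469e-05,  2.75751755e-04],
       [ 2.75766392e-04, -1.42025315e-03, -9.99998953e-01]]), 'ft_force': array([-0.428871  , -0.31666527, -1.05895405]), 'wrist_torque': array([ 0.00087556,  0.00987281, -0.02539614]), 'grip_width': 0.08558207183422278}
scene [[-0.582, -0.55, 0.6, -0.19], [-0.813, 0.401, -0.422, 0.546], [-0.008, -0.733, -0.68, 0.953], [0.0, 0.0, 0.0, 1.0]] -0.18489914255356865 [[521.9, 0.0, 276.6], [0.0, 521.9, 207.9], [0.0, 0.0, 1.0]]
side [[0.908, -0.19, 0.374, 0.19], [-0.419, -0.421, 0.804, -0.848], [0.004, -0.887, -0.462, 0.568], [0.0, 0.0, 0.0, 1.0]] 0.06677815104511477 [[507.8, 0.0, 280.4], [0.0, 507.8, 202.3], [0.0, 0.0, 1.0]]
wrist [[1.0, -0.001, -0.003, 0.55], [-0.001, -0.961, -0.275, 0.069], [-0.002, 0.275, -0.961, 0.373], [0.0, 0.0, 0.0, 1.0]] -0.0853685831301802 [[351.3, 0.0, 283.1], [0.0, 351.3, 213.4], [0.0, 0.0, 1.0]]
```

View pics/scene0.png

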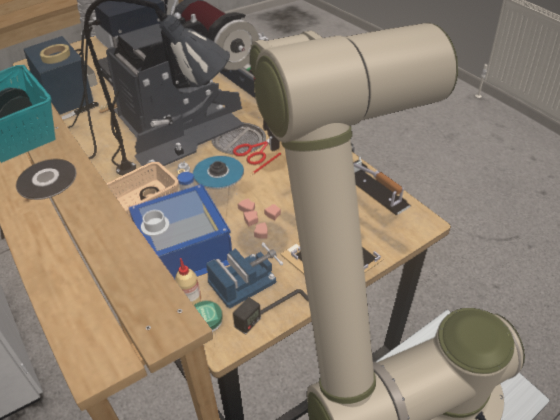

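View pics/side0.png

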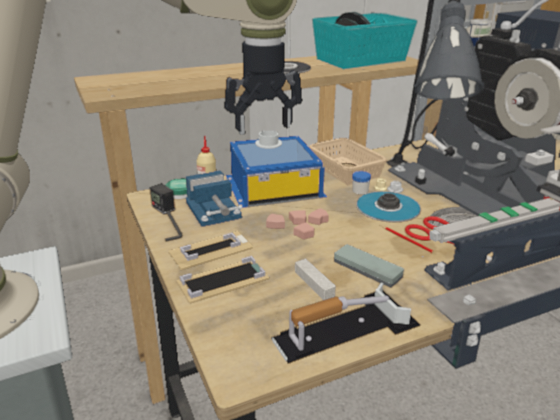

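View pics/wrist0.png

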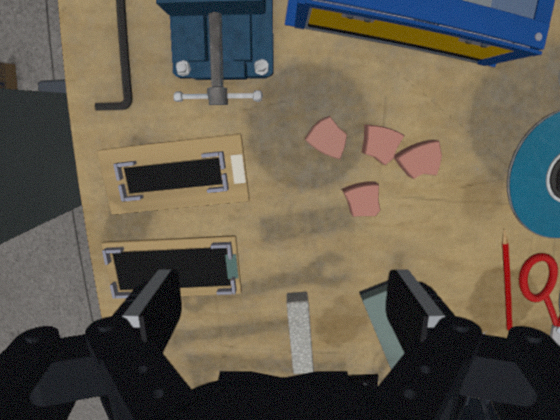

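```bash
python3 - <<'E'
from h import *
L=['dust_box','flap_edge','rake_grip','rake_blade','rest_bay','rest_grip','stone_mid','stick_mid','holder_stone_seat','holder_stick_seat','piece_1_mid','oil_bottle_mid']
Z=dict(dust_box=0,flap_edge=.005,rake_grip=.054,rake_blade=.019,rest_bay=.019,rest_grip=.054,stone_mid=.011,stick_mid=.0125,holder_stone_seat=.006,holder_stick_seat=.006,piece_1_mid=.01,oil_bottle_mid=.07)
for n in ('side','wrist'):
    c=imaging.get_calibration(n)
    for t in L:
        r=imaging.pinpoint(n,t)
        for k in r[:6 if t[:3]=='pie' else 2]:
            print(n,t,round(k['score'],2),np.round(k['pixel'],0),np.round(at_z(c,k['pixel'],Z[t]),3))
E
```

```text
side dust_box 0.84 [282. 203.] [0.652 0.137 0.   ]
side flap_edge 0.71 [284. 204.] [0.651 0.122 0.005]
side flap_edge 0.16 [386. 304.] [ 0.653 -0.288  0.005]
side rake_grip 0.65 [318. 312.] [ 0.504 -0.31   0.054]
side rake_blade 0.71 [386. 306.] [ 0.637 -0.305  0.019]
side rest_bay 0.7 [386. 306.] [ 0.637 -0.308  0.019]
side rest_grip 0.75 [317. 309.] [ 0.506 -0.304  0.054]
side rest_grip 0.73 [298. 218.] [ 0.608 -0.032  0.054]
side stone_mid 0.7 [286. 200.] [0.656 0.125 0.011]
side stone_mid 0.59 [367. 267.] [ 0.679 -0.188  0.011]
side stick_mid 0.76 [310. 281.] [ 0.559 -0.185  0.012]
side holder_stone_seat 0.58 [226. 276.] [ 0.426 -0.1    0.006]
side holder_stick_seat 0.75 [214. 244.] [0.44  0.016 0.006]
side oil_bottle_mid 0.61 [206. 170.] [0.498 0.244 0.07 ]
wrist dust_box 0.79 [393.  46.] [0.66  0.136 0.   ]
wrist dust_box 0.46 [397.  39.] [0.664 0.142 0.   ]
wrist flap_edge 0.87 [394.  42.] [0.659 0.139 0.005]
wrist flap_edge 0.53 [393. 335.] [ 0.686 -0.193  0.005]
wrist stone_mid 0.89 [393. 335.] [ 0.683 -0.189  0.011]
wrist stone_mid 0.74 [171. 271.] [ 0.422 -0.103  0.011]
wrist holder_stone_seat 0.86 [170. 272.] [ 0.419 -0.106  0.006]
wrist holder_stick_seat 0.71 [172. 174.] [0.431 0.007 0.006]
wrist holder_stick_seat 0.51 [393. 334.] [ 0.686 -0.191  0.006]
```

```bash
python3 - <<'E'
from h import *
def ortho(fn,out):
    f=np.load('pics/'+fn+'.npz');c=dict(camera_matrix=f['K'],k1=f['k1'],world_from_camera=f['T'])
    P=cloud(c,f['d']);ok=(f['d']>0)
    # color ortho at z=0 by point splat; x0.25..0.85, y -.45...45 ; 1.25mm
    im=np.zeros((600,800,3),np.uint8)
    X,Y=np.meshgrid(np.arange(600),np.arange(800),indexing='ij')
    x=0.85-X*0.001;y=0.4-Y*0.001
    T=np.array(c['world_from_camera']);p=(np.stack([x,y,0*x+0.0],-1)-T[:3,3])@T[:3,:3]
    a=p[...,0]/p[...,2];b=p[...,1]/p[...,2];s=1+float(c['k1'])*(a*a+b*b);K=c['camera_matrix']
    im=cv2.remap(f['im'],(K[0,0]*a*s+K[0,2]).astype(np.float32),(K[1,1]*b*s+K[1,2]).astype(np.float32),cv2.INTER_LINEAR)
    for i in range(0,600,100): cv2.line(im,(0,i),(799,i),(0,255,0),1)
    for i in range(0,800,100): cv2.line(im,(i,0),(i,599),(0,255,0),1)
    cv2.imwrite('pics/'+out,im)
ortho('side0.png','o_side.png');ortho('wrist0.png','o_wrist.png')
E
```

```text
(no output)
```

View pics/o_side.png

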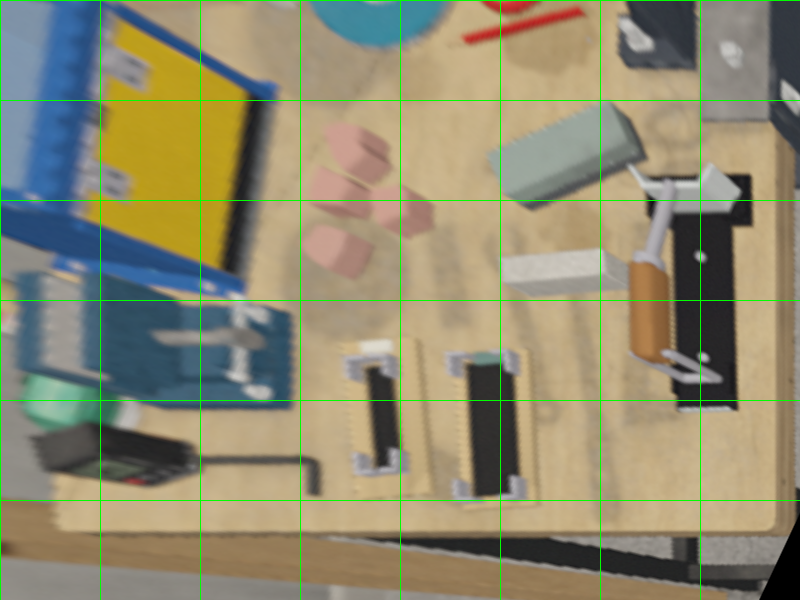

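View pics/o_wrist.png

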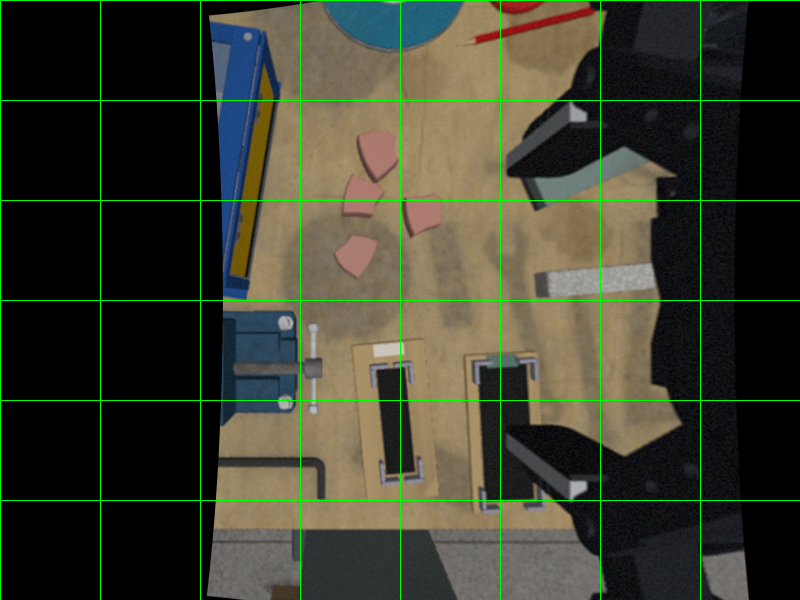

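step_arm --steps '[1,-0.5,0.1,-0.1,0,0,0,1,-0.5,0.1,-0.1,0,0,0,1,-0.5,0.1,-0.1,0,0,0,1,-0.5,0.1,-0.1,0,0,0,1,-0.5,0.1,-0.1,0,0,0]'

```text
time_s: 1.85
position: [0.58, -0.1512, 0.278]
tool_rot: [[0.002, 1.0, -0.0], [1.0, -0.002, 0.0], [0.0, -0.0, -1.0]]
ft_force: [-0.5, 1.2, -0.4]
grip_width: 0.0852
```

```bash
cat >> h.py <<'E'
def ortho(fn,out,z=0.0,x0=0.85,y0=0.4,s=0.001):
    f=np.load('pics/'+fn+'.npz');T=f['T'];K=f['K']
    X,Y=np.meshgrid(np.arange(600),np.arange(800),indexing='ij')
    x=x0-X*s;y=y0-Y*s
    p=(np.stack([x,y,0*x+z],-1)-T[:3,3])@T[:3,:3]
    a=p[...,0]/p[...,2];b=p[...,1]/p[...,2];q=1+float(f['k1'])*(a*a+b*b)
    im=cv2.remap(f['im'],(K[0,0]*a*q+K[0,2]).astype(np.float32),(K[1,1]*b*q+K[1,2]).astype(np.float32),cv2.INTER_LINEAR)
    g=im.copy()
    for i in range(0,600,100): cv2.line(g,(0,i),(799,i),(0,255,0),1)
    for i in range(0,800,100): cv2.line(g,(i,0),(i,599),(0,255,0),1)
    cv2.imwrite('pics/'+out,g); return im
E
python3 - <<'E'
from h import *
print(env.observe()['position'],env.observe()['time_s'])
im,d,c=snap('wrist','w1.png');ortho('w1.png','o_w1.png',0.02)
P=cloud(c,d)
# height map
z=P[...,2];ok=(d>0)&(z<0.1)
print(np.percentile(z[ok],[5,25,50,75,95]))
for t in ['rake_grip','rake_blade','rest_bay','rest_grip','stone_mid','stick_mid','holder_stone_seat','holder_stick_seat']:
    for k in imaging.pinpoint('wrist',t)[:2]: print(t,round(k['score'],2),np.round(k['pixel'],0),np.round(at_z(c,k['pixel'],dict(rake_grip=.054,rake_blade=.019,rest_bay=.019,rest_grip=.054,stone_mid=.011,stick_mid=.0125,holder_stone_seat=.006,holder_stick_seat=.006)[t]),3))
E
```

```text
[ 0.58000053 -0.15120528  0.2779727 ] 1.85
[-7.49696566e-01 -9.76053258e-04  1.14381572e-04  4.55536028e-03
  2.19770292e-02]
rake_grip 0.67 [217. 319.] [ 0.504 -0.308  0.054]
rake_blade 0.91 [333. 302.] [ 0.641 -0.307  0.019]
rest_bay 0.63 [332. 301.] [ 0.64  -0.305  0.019]
stone_mid 0.95 [372. 205.] [ 0.683 -0.185  0.011]
stick_mid 0.66 [271. 207.] [ 0.566 -0.187  0.013]
stick_mid 0.5 [215. 319.] [ 0.492 -0.335  0.013]
holder_stone_seat 0.83 [143. 134.] [ 0.422 -0.103  0.006]
holder_stick_seat 0.96 [140.  31.] [0.429 0.006 0.006]
```

View pics/o_w1.png

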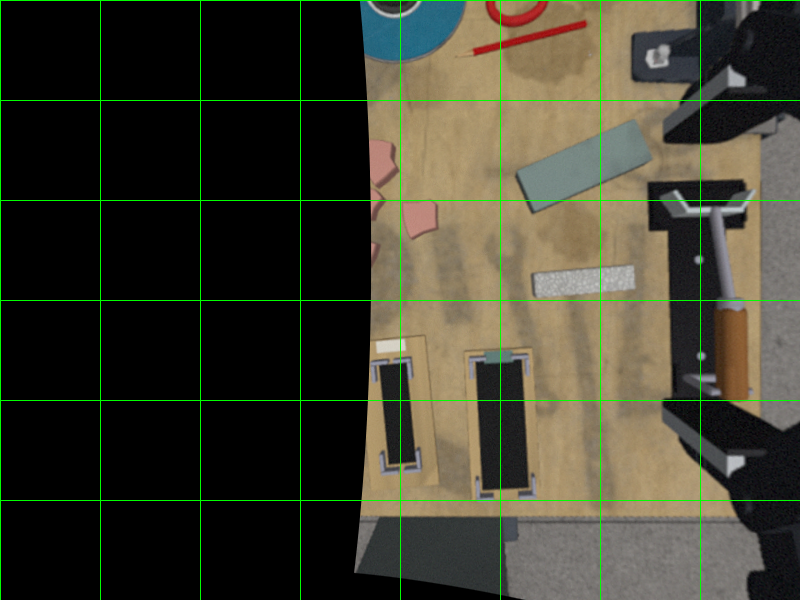

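```bash
cat >> h.py <<'E'
def rect(cam,t,fn,zlo=-.01,zhi=.1,top=None):
    f=np.load('pics/'+fn+'.npz');c=dict(camera_matrix=f['K'],k1=f['k1'],world_from_camera=f['T'])
    P=cloud(c,f['d'])
    for r in imaging.regions_of(cam,t)[:2]:
        m=r['mask'];Q=P[m&(f['d']>0)];zz=np.median(Q[:,2])
        # use plane at z: project mask pixels at top height
        cnt,_=cv2.findContours(m.astype(np.uint8),cv2.RETR_EXTERNAL,cv2.CHAIN_APPROX_NONE)
        k=max(cnt,key=cv2.contourArea)[:,0]
        W=np.array([at_z(c,p,zz if top is None else top)[:2] for p in k]).astype(np.float32)
        R=cv2.minAreaRect(W*1000);b=cv2.boxPoints(R)
        e=[b[1]-b[0],b[2]-b[1]];l=max(e,key=np.linalg.norm)
        print(t,round(r['score'],2),'z',np.round(zz,4),'c',np.round(R[0],1),'size',np.round(R[1],1),'long axis ang from x',round(float(np.degrees(np.arctan2(l[1],l[0]))),1))
E
python3 - <<'E'
from h import *
im,d,c=snap('wrist','w1.png')
for t,z in [('stone_mid',.022),('stick_mid',.025)]: rect('wrist',t,'w1.png'); rect('wrist',t,'w1.png',top=z)
# black inlay rects in ortho z=.006
o=ortho('w1.png','t.png',0.006,s=0.0005,x0=0.55,y0=0.07)
g=o.max(2)
m=(g<60).astype(np.uint8);m=cv2.morphologyEx(m,cv2.MORPH_OPEN,np.ones((9,9)))
n,l,st,ce=cv2.connectedComponentsWithStats(m)
for i in range(1,n):
    if 3000<st[i,4]<40000:
        pts=np.argwhere(l==i)[:,::-1].astype(np.float32);R=cv2.minAreaRect(pts)
        b=cv2.boxPoints(R);w=np.array([[0.55-.0005*p[1],0.07-.0005*p[0]] for p in b]);cc=w.mean(0)
        e=[w[1]-w[0],w[2]-w[1]];L=max(e,key=np.linalg.norm)
        print(np.round(cc,4),np.array(R[1])*.5,np.degrees(np.arctan2(L[1],L[0])))
E
```

```text
stone_mid 0.86 z 0.0218 c [ 683.1 -182.8] size [ 48.5 136.2] long axis ang from x -65.5
stone_mid 0.4 z 0.0194 c [686.9  16.9] size [48.3 31.8] long axis ang from x 2.0
stone_mid 0.86 z 0.0218 c [ 683.1 -182.7] size [ 48.5 136.2] long axis ang from x -65.5
stone_mid 0.4 z 0.0194 c [686.2  16.2] size [48.  31.6] long axis ang from x 2.0
stick_mid 0.65 z 0.0249 c [ 569.8 -180.9] size [ 25.1 100.2] long axis ang from x -84.9
stick_mid 0.65 z 0.0249 c [ 569.8 -180.8] size [ 25.1 100.2] long axis ang from x -84.9
[ 0.472  -0.2988] [155.99996948  61.49999237] 180.0
[ 0.4201 -0.1025] [132.11027527  47.06643677] -176.92253
[0.4316 0.006 ] [102.32991028  27.6448555 ] -174.5309
```

View pics/t.png

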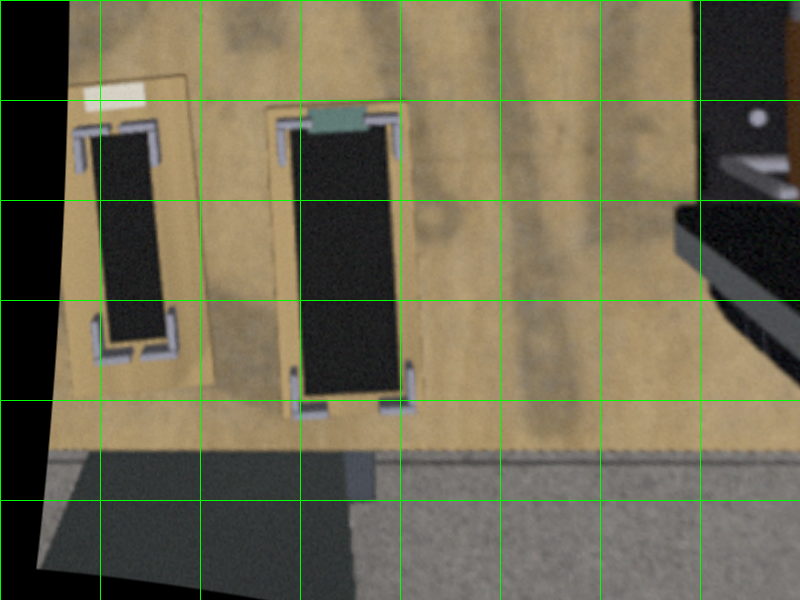

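```bash
cat >> h.py <<'E'
from scipy.spatial.transform import Rotation as Ro
def Rt(yaw):
    a=np.radians(yaw);return np.array([[-np.sin(a),np.cos(a),0],[np.cos(a),np.sin(a),0],[0,0,-1.]])
def plan(wps):
    s=env.observe();R=np.array(s['tool_rot']);p=np.array(s['position'])
    print('t',round(s['time_s'],2),'pos',np.round(p,4),'yaw',round(float(np.degrees(np.arctan2(R[1,1],R[0,1]))),2))
    for w in wps:
        v=R.T@(np.array(w[:3])-p)/0.3
        r=Ro.from_matrix(R.T@Rt(w[3])).as_rotvec(degrees=True)/45
        print(w,np.round(v,3).tolist(),np.round(r,3).tolist(),'dist',round(float(np.linalg.norm(v)*.3),3))
E
python3 - <<'E'
from h import *
plan([(.57,-.181,.07,5.1),(.57,-.181,.021,5.1)])
E
```

```text
t 2.55 pos [ 0.58   -0.15    0.2783] yaw 0.0
(0.57, -0.181, 0.07, 5.1) [-0.104, -0.033, 0.694] [-0.0, -0.0, -0.113] dist 0.211
(0.57, -0.181, 0.021, 5.1) [-0.104, -0.033, 0.858] [-0.0, -0.0, -0.113] dist 0.259
```

step_arm --steps '[1,-0.103,-0.033,0.69,0,0,-0.113,1,-0.103,-0.033,0.69,0,0,-0.113,1,-0.103,-0.033,0.69,0,0,-0.113,1,-0.103,-0.033,0.69,0,0,-0.113,1,-0.103,-0.033,0.8,0,0,-0.113,1,-0.103,-0.033,0.858,0,0,-0.113,1,-0.103,-0.033,0.858,0,0,-0.113,0.1,-0.103,-0.033,0.858,0,0,-0.113,0.1,-0.103,-0.033,0.858,0,0,-0.113,0.1,-0.103,-0.033,0.858,0,0,-0.113]' --grip_force 70

```text
time_s: 3.55
position: [0.5707, -0.1811, 0.0224]
tool_rot: [[-0.089, 0.996, 0.002], [0.996, 0.089, -0.001], [-0.002, 0.002, -1.0]]
ft_force: [-0.9, 0.3, 0.8]
grip_width: 0.0443
```

step_arm --steps '[0.1,0,0,0,0,0,0,0.1,0,0,0,0,0,0,0.1,0,0,0,0,0,0,0.1,0,0,0,0,0,0]'

```text
time_s: 3.95
position: [0.5706, -0.1811, 0.0221]
tool_rot: [[-0.089, 0.996, 0.002], [0.996, 0.089, -0.001], [-0.001, 0.002, -1.0]]
ft_force: [-0.4, 0.5, 6.6]
grip_width: 0.0234
```

```bash
python3 - <<'E'
from h import *
plan([(.57,-.181,.07,50),(.4316,.006,.07,50)])
E
```

```text
t 3.95 pos [ 0.5706 -0.1811  0.0221] yaw 5.09
(0.57, -0.181, 0.07, 50) [0.0, -0.002, -0.16] [0.002, 0.002, -0.998] dist 0.048
(0.4316, 0.006, 0.07, 50) [0.662, -0.406, -0.161] [0.002, 0.002, -0.998] dist 0.238
```

step_arm --steps '[0.1,0,0,-0.16,0,0,0,0.1,0.66,-0.405,-0.16,0,0,-0.99,0.1,0.66,-0.405,-0.16,0,0,-0.99,0.1,0.66,-0.405,-0.16,0,0,-0.99,0.1,0.66,-0.405,-0.16,0,0,-0.99,0.1,0.66,-0.405,-0.16,0,0,-0.99,0.1,0.66,-0.405,-0.16,0,0,-0.99]'

```text
time_s: 4.65
position: [0.4284, 0.0084, 0.0691]
tool_rot: [[-0.767, 0.642, -0.003], [0.642, 0.767, 0.001], [0.003, -0.001, -1.0]]
ft_force: [-0.3, -0.1, -0.7]
grip_width: 0.0236
```

```bash
python3 - <<'E'
from h import *
print(env.observe()['grip_width'])
plan([(.4316,.006,.07,95.5)])
E
```

```text
0.02360464858353419
t 4.65 pos [0.4284 0.0084 0.0691] yaw 50.06
(0.4316, 0.006, 0.07, 95.5) [-0.013, 0.001, -0.003] [0.0, -0.004, -1.01] dist 0.004
```

step_arm --steps '[0.1,0,0,0,0,0,-1,0.1,0,0,0,0,0,-1,0.1,0,0,0,0,0,-1,0.1,0,0,0,0,0,-1,0.1,0,0,0,0,0,-1,0.1,0,0,0,0,0,-1,0.1,0,0,0,0,0,-1]'

```text
time_s: 5.35
position: [0.4321, 0.0051, 0.0691]
tool_rot: [[-0.997, -0.08, 0.001], [-0.08, 0.997, -0.0], [-0.001, -0.0, -1.0]]
ft_force: [-0.3, -0.7, -1.1]
grip_width: 0.0236
```

```bash
python3 - <<'E'
from h import *
im,d,c=snap('wrist','w2.png');snap('side','s2.png');ortho('w2.png','o_w2.png',0.0)
o=ortho('w2.png','t2.png',0.006,s=0.0005,x0=0.55,y0=0.15)
print(env.observe()['grip_width'])
plan([(.4316,.006,.07,95.5),(.4316,.006,.028,95.5)])
E
```

```text
0.023648368529063872
t 5.45 pos [0.4319 0.0052 0.069 ] yaw 94.52
(0.4316, 0.006, 0.07, 95.5) [0.001, 0.003, -0.003] [-0.0, 0.001, -0.022] dist 0.001
(0.4316, 0.006, 0.028, 95.5) [0.001, 0.003, 0.137] [-0.0, 0.001, -0.022] dist 0.041
```

View pics/w2.png

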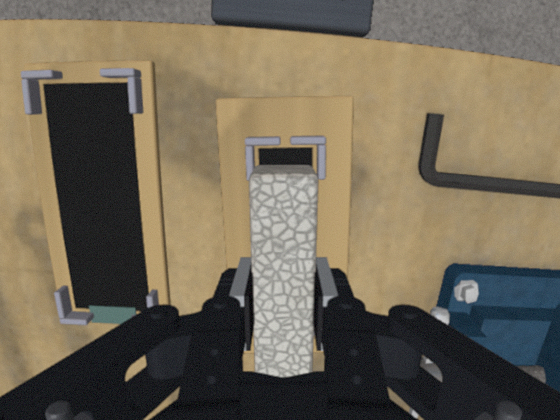

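View pics/s2.png

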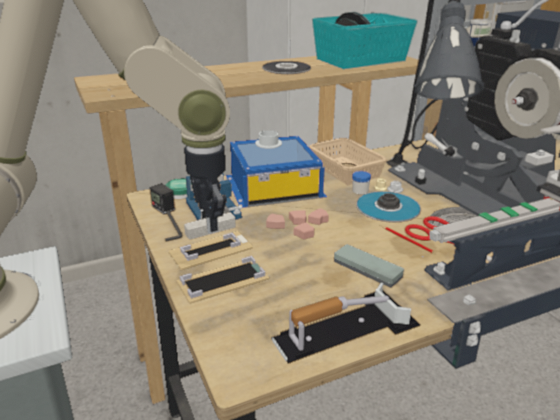

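```bash
python3 - <<'E'
from h import *
f=np.load('pics/w2.png.npz');c=dict(camera_matrix=f['K'],k1=f['k1'],world_from_camera=f['T'])
for p in [(251,172),(317,172),(252,375),(315,375),(259,149),(312,149)]:print(p,np.round(at_z(c,p,.072),4),np.round(at_z(c,p,.006),4))
print(f['d'][300,285],at_d(c,(285,300),f['d'][300,285]))
E
```

```text
(251, 172) [ 0.3837 -0.0112  0.072 ] [ 0.3948 -0.0165  0.006 ]
(317, 172) [0.3819 0.012  0.072 ] [0.392  0.0191 0.006 ]
(252, 375) [ 0.4705 -0.0063  0.072 ] [ 0.5284 -0.009   0.006 ]
(315, 375) [0.4684 0.0205 0.072 ] [0.5251 0.0323 0.006 ]
(259, 149) [ 0.3755 -0.0089  0.072 ] [ 0.3822 -0.0129  0.006 ]
(312, 149) [0.374  0.0094 0.072 ] [0.3799 0.0152 0.006 ]
0.13749051 [0.43324888 0.00480924 0.07165262]
```

step_arm --steps '[0.1,0.002,0.003,0.07,0,0,-0.02,0.1,0.002,0.003,0.11,0,0,-0.02,0.1,0.002,0.003,0.137,0,0,-0.02,0.1,0.002,0.003,0.137,0,0,-0.02,0.45,0.002,0.003,0.137,0,0,-0.02,0.45,0.002,0.003,0.137,0,0,-0.02,0.45,0.002,0.003,0.137,0,0,-0.02,0.45,0.002,0.003,-0.1,0,0,-0.02,0.45,0.002,0.003,-0.4,0,0,-0.02,0.45,0.002,0.003,-0.4,0,0,-0.02]'

```text
time_s: 6.45
position: [0.4304, 0.0065, 0.1798]
tool_rot: [[-0.995, -0.096, -0.001], [-0.096, 0.995, 0.0], [0.001, 0.0, -1.0]]
ft_force: [1.5, -0.9, -0.8]
grip_width: 0.0382
```

```bash
python3 - <<'E'
from h import *
im,d,c=snap('wrist','w3.png')
rect('wrist','stick_mid','w3.png')
plan([(.683,-.183,.12,50),(.683,-.183,.12,50)])
E
```

```text
stick_mid 0.71 z 0.0307 c [431.3   5.4] size [101.6  24.8] long axis ang from x 5.4
t 6.55 pos [0.4331 0.006  0.1835] yaw 95.54
(0.683, -0.183, 0.12, 50) [-0.766, -0.706, 0.223] [0.001, 0.015, 1.012] dist 0.32
(0.683, -0.183, 0.12, 50) [-0.766, -0.706, 0.223] [0.001, 0.015, 1.012] dist 0.32
```

View pics/w3.png

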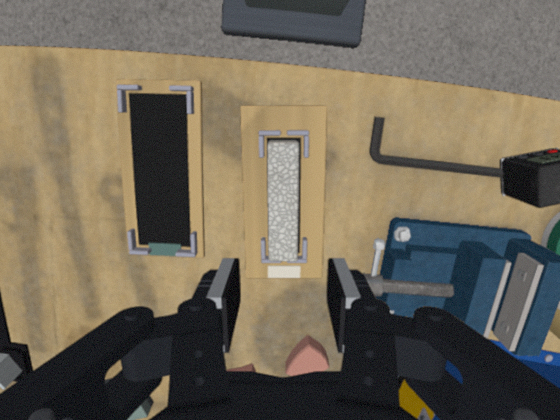

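step_arm --steps '[1,-0.766,-0.706,0.2,0,0,1,1,-0.766,-0.706,0.2,0,0,1,1,-0.766,-0.706,0.2,0,0,1,1,-0.766,-0.706,0.2,0,0,1,1,-0.766,-0.706,0.2,0,0,1,1,-0.766,-0.706,0.2,0,0,1,1,-0.766,-0.706,0.2,0,0,1,1,-0.766,-0.706,0.2,0,0,1]'

```text
time_s: 7.35
position: [0.6805, -0.1837, 0.1153]
tool_rot: [[-0.771, 0.637, -0.002], [0.637, 0.771, 0.001], [0.002, -0.001, -1.0]]
ft_force: [-0.2, 0.8, -0.5]
grip_width: 0.0853
```

```bash
python3 - <<'E'
from h import *
snap('wrist','w4.png');rect('wrist','stone_mid','w4.png')
plan([(.683,-.183,.06,24.5),(.683,-.183,.021,24.5)])
E
```

```text
stone_mid 0.75 z 0.0219 c [ 684.8 -183.5] size [ 46.1 129.6] long axis ang from x -66.1
stone_mid 0.2 z 0.0388 c [ 617.5 -307.4] size [118.9  68.8] long axis ang from x 30.0
t 7.45 pos [ 0.6793 -0.1817  0.1171] yaw 50.54
(0.683, -0.183, 0.06, 24.5) [-0.012, 0.005, 0.19] [-0.001, -0.002, 0.579] dist 0.057
(0.683, -0.183, 0.021, 24.5) [-0.013, 0.005, 0.32] [-0.001, -0.002, 0.579] dist 0.096
```

View pics/w4.png

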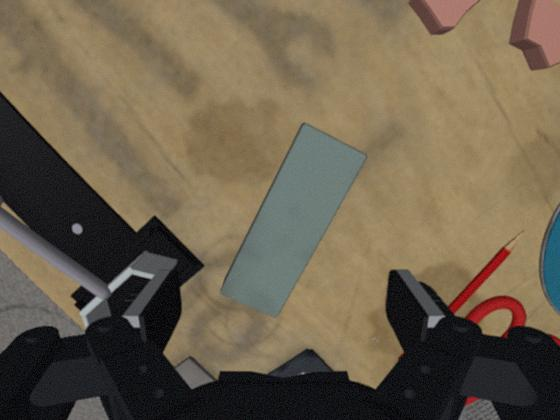

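step_arm --steps '[1,-0.015,0.005,0.15,0,0,0.59,1,-0.015,0.005,0.15,0,0,0.59,1,-0.015,0.005,0.15,0,0,0.59,1,-0.015,0.005,0.15,0,0,0.59,1,-0.015,0.005,0.15,0,0,0.59]'

```text
time_s: 7.95
position: [0.6841, -0.1832, 0.0737]
tool_rot: [[-0.41, 0.912, 0.001], [0.912, 0.41, -0.0], [-0.0, 0.0, -1.0]]
ft_force: [0.1, 0.4, -0.5]
grip_width: 0.0853
```

```bash
python3 - <<'E'
from h import *
snap('wrist','w4.png');rect('wrist','stone_mid','w4.png')
plan([(.684,-.1835,.06,24.),(.684,-.1835,.021,24.)])
E
```

```text
stone_mid 0.71 z 0.0219 c [ 685.  -182.9] size [ 45.3 130.4] long axis ang from x -66.1
t 8.05 pos [ 0.6842 -0.1836  0.0735] yaw 24.17
(0.684, -0.1835, 0.06, 24.0) [0.001, -0.001, 0.045] [0.001, 0.001, 0.004] dist 0.014
(0.684, -0.1835, 0.021, 24.0) [0.001, -0.001, 0.175] [0.001, 0.001, 0.004] dist 0.052
```

step_arm --steps '[1,0,0,0.1,0,0,0,1,0,0,0.175,0,0,0,1,0,0,0.175,0,0,0,0.3,0,0,0.175,0,0,0,0.3,0,0,0.175,0,0,0,0.3,0,0,0.175,0,0,0,0.3,0,0,0.175,0,0,0,0.3,0,0,0.175,0,0,0]' --grip_force 80

```text
time_s: 8.85
position: [0.6853, -0.1843, 0.0225]
tool_rot: [[-0.407, 0.914, 0.003], [0.914, 0.407, -0.002], [-0.003, 0.002, -1.0]]
ft_force: [-0.7, 0.5, 7.7]
grip_width: 0.0428
```

```bash
python3 - <<'E'
from h import *
plan([(.684,-.1835,.07,67),(.4201,-.1025,.07,67)])
E
```

```text
t 8.85 pos [ 0.6853 -0.1843  0.0225] yaw 24.0
(0.684, -0.1835, 0.07, 67) [0.004, -0.002, -0.159] [0.002, 0.004, -0.956] dist 0.048
(0.4201, -0.1025, 0.07, 67) [0.608, -0.696, -0.162] [0.002, 0.004, -0.956] dist 0.282
```

step_arm --steps '[0.2,0,0,-0.16,0,0,0,0.2,0.607,-0.693,-0.16,0,0,-0.95,0.2,0.607,-0.693,-0.16,0,0,-0.95,0.2,0.607,-0.693,-0.16,0,0,-0.95,0.2,0.607,-0.693,-0.16,0,0,-0.95,0.2,0.607,-0.693,-0.16,0,0,-0.95,0.2,0.607,-0.693,-0.16,0,0,-0.95,0.2,0.607,-0.693,-0.16,0,0,-0.95]'

```text
time_s: 9.65
position: [0.4171, -0.1005, 0.0686]
tool_rot: [[-0.919, 0.395, -0.003], [0.395, 0.919, 0.002], [0.003, 0.0, -1.0]]
ft_force: [0.8, -0.6, -3.4]
grip_width: 0.0428
```

```bash
python3 - <<'E'
from h import *
print(env.observe()['grip_width'])
plan([(.4201,-.1025,.07,93.1)])
E
```

```text
0.04280410506000288
t 9.65 pos [ 0.4171 -0.1005  0.0686] yaw 66.74
(0.4201, -0.1025, 0.07, 93.1) [-0.012, -0.002, -0.005] [0.001, -0.004, -0.586] dist 0.004
```

step_arm --steps '[0.2,0,0,0,0,0,-0.588,0.2,0,0,0,0,0,-0.588,0.2,0,0,0,0,0,-0.588,0.2,0,0,0,0,0,-0.588,0.2,0,0,0,0,0,-0.588]'

```text
time_s: 10.15
position: [0.421, -0.1023, 0.0685]
tool_rot: [[-0.999, -0.052, 0.001], [-0.052, 0.999, -0.0], [-0.001, -0.0, -1.0]]
ft_force: [0.2, -0.1, -3.3]
grip_width: 0.0431
```

```bash
python3 - <<'E'
from h import *
snap('wrist','w5.png');print(env.observe()['grip_width'])
plan([(.4201,-.1025,.07,93.2),(.4201,-.1025,.028,93.2)])
f=np.load('pics/w5.png.npz');c=dict(camera_matrix=f['K'],k1=f['k1'],world_from_camera=f['T'])
print(at_d(c,(285,290),f['d'][290,285]),at_d(c,(285,200),f['d'][200,285]))
E
```

```text
0.04290259614256678
t 10.2 pos [ 0.4208 -0.1023  0.0684] yaw 93.0
(0.4201, -0.1025, 0.07, 93.2) [0.003, -0.001, -0.005] [-0.0, 0.001, -0.005] dist 0.002
(0.4201, -0.1025, 0.028, 93.2) [0.003, -0.001, 0.135] [-0.0, 0.001, -0.005] dist 0.04
[ 0.41923644 -0.10275935  0.0683662 ] [ 0.38244283 -0.10469579  0.06841117]
```

View pics/w5.png

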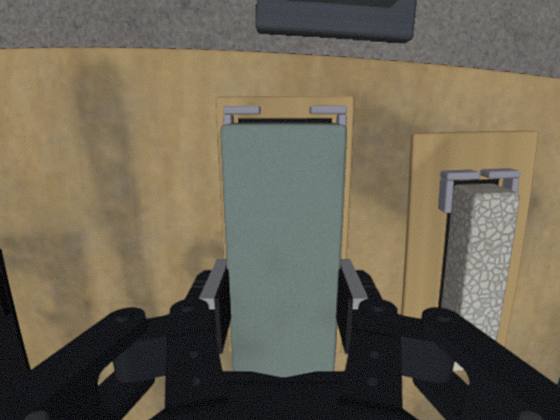

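```bash
python3 - <<'E'
from h import *
f=np.load('pics/w5.png.npz');c=dict(camera_matrix=f['K'],k1=f['k1'],world_from_camera=f['T'])
a,b=at_z(c,(222,125),.0684),at_z(c,(344,124),.0684);print(a,b,(a+b)/2, np.hypot(*(a-b)[:2]))
# expected stone end centre
for L in(.065,):print(.4201-L*np.cos(np.radians(3.1)),-.1025-L*np.sin(np.radians(3.1)))
E
```

```text
[ 0.35661549 -0.12809125  0.0684    ] [ 0.35409881 -0.08555773  0.0684    ] [ 0.35535715 -0.10682449  0.0684    ] 0.04260791241901329
0.3551951164287962 -0.10601512284401039
```

step_arm --steps '[0.2,0.001,0.002,0.07,0,0,0,0.2,0.001,0.002,0.11,0,0,0,0.2,0.001,0.002,0.134,0,0,0,0.2,0.001,0.002,0.134,0,0,0,0.68,0.001,0.002,0.134,0,0,0,0.68,0.001,0.002,0.134,0,0,0,0.68,0.001,0.002,0.134,0,0,0,0.68,0.001,0.002,-0.1,0,0,0,0.68,0.001,0.002,-0.4,0,0,0,0.68,0.001,0.002,-0.4,0,0,0]'

```text
time_s: 11.2
position: [0.4198, -0.1013, 0.1801]
tool_rot: [[-0.998, -0.055, -0.0], [-0.055, 0.998, 0.0], [0.0, 0.0, -1.0]]
ft_force: [0.2, -0.9, -0.6]
grip_width: 0.0582
```

```bash
python3 - <<'E'
from h import *
snap('wrist','w6.png')
rect('wrist','stone_mid','w6.png');rect('wrist','stick_mid','w6.png')
snap('side','s6.png');ortho('s6.png','o_s6.png',0.0)
E
```

```text
stone_mid 0.89 z 0.0278 c [ 419.2 -102.8] size [130.   46.2] long axis ang from x 3.3
stick_mid 0.75 z 0.0304 c [430.3   1.2] size [102.6  31.8] long axis ang from x 5.4
```

View pics/w6.png

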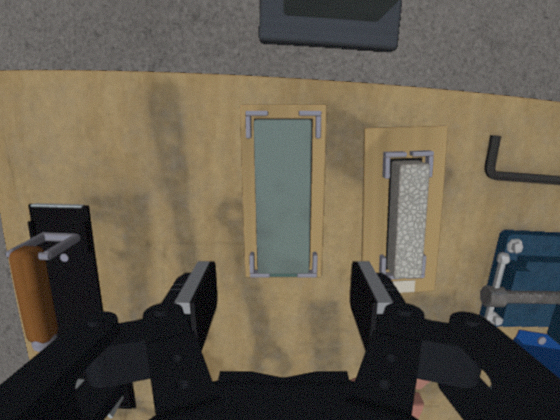

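View pics/s6.png

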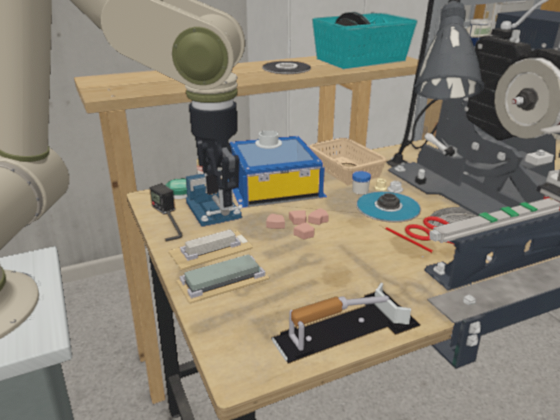

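```bash
python3 - <<'E'
from h import *
plan([(.55,-.306,.22,48),(.55,-.306,.22,48)])
E
```

```text
t 11.4 pos [ 0.4202 -0.1015  0.1789] yaw 93.18
(0.55, -0.306, 0.22, 48) [-0.394, -0.705, -0.135] [-0.001, 0.003, 1.004] dist 0.246
(0.55, -0.306, 0.22, 48) [-0.394, -0.705, -0.135] [-0.001, 0.003, 1.004] dist 0.246
```

step_arm --steps '[1,-0.394,-0.705,-0.135,0,0,1,1,-0.394,-0.705,-0.135,0,0,1,1,-0.394,-0.705,-0.135,0,0,1,1,-0.394,-0.705,-0.135,0,0,1,1,-0.394,-0.705,-0.135,0,0,1,1,-0.394,-0.705,-0.135,0,0,1,1,-0.394,-0.705,-0.135,0,0,1]'

```text
time_s: 12.1
position: [0.5497, -0.3066, 0.2158]
tool_rot: [[-0.745, 0.668, -0.003], [0.668, 0.745, 0.003], [0.004, -0.0, -1.0]]
ft_force: [-0.4, 0.7, -0.3]
grip_width: 0.0854
```

step_arm --steps '[1,0,0,0,0,0,1,1,0,0,0,0,0,1,1,0,0,0,0,0,1,1,0,0,0,0,0,1,1,0,0,0,0,0,1,1,0,0,0,0,0,1]'

```text
time_s: 12.7
position: [0.5494, -0.3049, 0.2173]
tool_rot: [[-0.053, 0.999, -0.002], [0.999, 0.053, 0.002], [0.002, -0.002, -1.0]]
ft_force: [0.6, 0.2, -1.2]
grip_width: 0.0855
```

step_arm --steps '[1,0,0,0,0,0,1,1,0,0,0,0,0,1,1,0,0,0,0,0,1,1,0,0,0,0,0,1,1,0,0,0,0,0,1,1,0,0,0,0,0,1]'

```text
time_s: 13.3
position: [0.5494, -0.3049, 0.2174]
tool_rot: [[0.669, 0.744, -0.002], [0.744, -0.669, 0.002], [-0.0, -0.003, -1.0]]
ft_force: [-0.2, -0.0, 1.0]
grip_width: 0.0853
```

step_arm --steps '[1,0,0,0,0,0,1,1,0,0,0,0,0,1,1,0,0,0,0,0,1,1,0,0,0,0,0,1,1,0,0,0,0,0,1,1,0,0,0,0,0,1,1,0,0,0,0,0,1]'

```text
time_s: 14.0
position: [0.5494, -0.3051, 0.2175]
tool_rot: [[0.998, 0.057, -0.002], [0.057, -0.998, 0.002], [-0.002, -0.002, -1.0]]
ft_force: [0.2, -0.5, 0.1]
grip_width: 0.0853
```

```bash
python3 - <<'E'
from h import *
im,d,c=snap('wrist','w7.png')
Z=dict(rake_grip=.054,rake_blade=.019,rest_bay=.019,rest_grip=.054)
for cam in('wrist','side'):
  cc=imaging.get_calibration(cam)
  if cam=='side': snap('side','s7.png')
  for t in Z:
    for k in imaging.pinpoint(cam,t)[:1]: print(cam,t,round(k['score'],2),np.round(k['pixel'],0),np.round(at_z(cc,k['pixel'],Z[t]),4))
ortho('w7.png','o_w7.png',0.054,s=0.0005,x0=.75,y0=-.15)
plan([(.55,-.306,.22,-90)])
print(env.observe()['q'])
E
```

```text
wrist rake_grip 0.62 [  0. 276.] [ 0.4581 -0.0357  0.054 ]
wrist rake_blade 0.55 [289.  87.] [ 0.6426 -0.3057  0.019 ]
wrist rest_bay 0.95 [288.  86.] [ 0.6433 -0.3053  0.019 ]
wrist rest_grip 0.69 [282. 248.] [ 0.5053 -0.3076  0.054 ]
side rake_grip 0.67 [316. 312.] [ 0.5015 -0.308   0.054 ]
side rake_blade 0.88 [385. 306.] [ 0.6354 -0.3074  0.019 ]
side rest_bay 0.96 [388. 306.] [ 0.6408 -0.3076  0.019 ]
side rest_grip 0.72 [318. 308.] [ 0.5088 -0.3014  0.054 ]
t 14.5 pos [ 0.5499 -0.3061  0.2186] yaw -86.79
(0.55, -0.306, 0.22, -90) [0.0, -0.0, -0.005] [-0.0, 0.0, 0.071] dist 0.001
[-3.98596835e+01  3.10486517e+01  6.36119769e+01 -1.32576890e-03
  8.53427692e+01  4.69299117e+01]
```

View pics/w7.png

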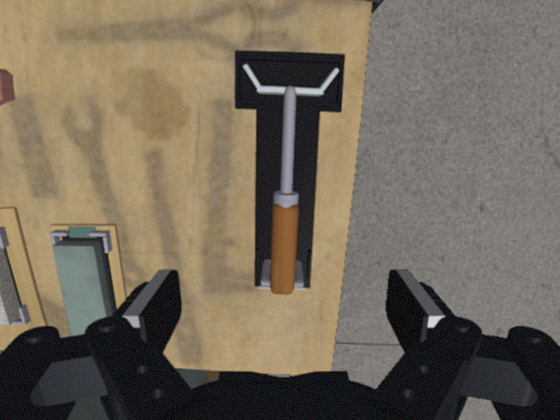

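View pics/o_w7.png

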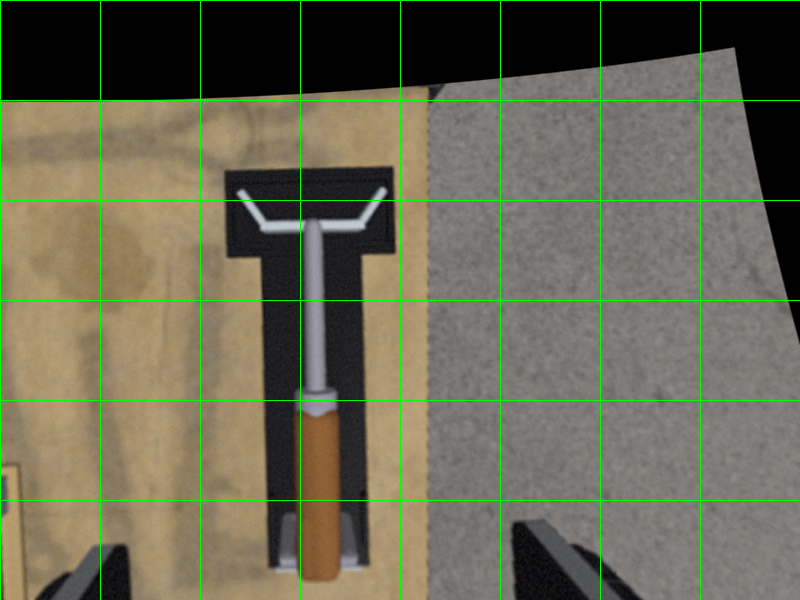

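```bash
python3 - <<'E'
from h import *
f=np.load('pics/w7.png.npz');c=dict(camera_matrix=f['K'],k1=f['k1'],world_from_camera=f['T'])
for p in [(284,220),(284,240),(284,270)]:print(at_d(c,p,f['d'][p[1],p[0]]))
plan([(.5235,-.308,.1,-88.7),(.5235,-.308,.0515,-88.7)])
E
```

```text
[ 0.53410314 -0.30739284  0.0652175 ]
[ 0.51609092 -0.30841931  0.06408535]
[ 0.48888866 -0.30996649  0.06519695]
t 14.5 pos [ 0.5499 -0.3061  0.2186] yaw -86.79
(0.5235, -0.308, 0.1, -88.7) [-0.088, 0.002, 0.395] [-0.0, 0.0, 0.042] dist 0.122
(0.5235, -0.308, 0.0515, -88.7) [-0.088, 0.002, 0.557] [-0.0, 0.0, 0.042] dist 0.169
```

step_arm --steps '[1,-0.088,0.002,0.395,0,0,0.042,1,-0.088,0.002,0.395,0,0,0.042,1,-0.088,0.002,0.395,0,0,0.042,1,-0.088,0.002,0.5,0,0,0.042,1,-0.088,0.002,0.555,0,0,0.042,1,-0.088,0.002,0.555,0,0,0.042]'

```text
time_s: 15.1
position: [0.5227, -0.3075, 0.0499]
tool_rot: [[1.0, 0.023, -0.003], [0.023, -1.0, 0.003], [-0.003, -0.003, -1.0]]
ft_force: [-0.1, -0.3, -0.2]
grip_width: 0.0851
```

step_arm --steps '[0.1,0,0,0,0,0,0,0.1,0,0,0,0,0,0,0.1,0,0,0,0,0,0,0.1,0,0,0,0,0,0,0.1,0,0,0,0,0,0,0.1,0,0,0,0,0,0,0.1,0,0,0,0,0,0]' --grip_force 100

```text
time_s: 15.8
position: [0.5238, -0.3083, 0.0529]
tool_rot: [[1.0, 0.023, 0.001], [0.023, -1.0, -0.001], [0.001, 0.001, -1.0]]
ft_force: [-1.3, 0.5, 4.9]
grip_width: 0.0204
```

```bash
python3 - <<'E'
from h import *
print(env.observe()['ft_force'],env.observe()['wrist_torque'],env.observe()['tool_rot'])
snap('wrist','w8.png')
plan([(.5235,-.308,.13,-88.7)])
E
```

```text
[-1.33618739  0.51115173  4.88289178] [ 0.02517211  0.26735809 -0.01755058] [[ 9.99737848e-01  2.28824969e-02  7.91406950e-04]
 [ 2.28831504e-02 -9.99737805e-01 -8.26831741e-04]
 [ 7.72279472e-04  8.44724870e-04 -9.99999345e-01]]
t 15.85 pos [ 0.5238 -0.3083  0.053 ] yaw -88.69
(0.5235, -0.308, 0.13, -88.7) [-0.001, -0.001, -0.257] [0.001, -0.001, 0.0] dist 0.077
```

View pics/w8.png

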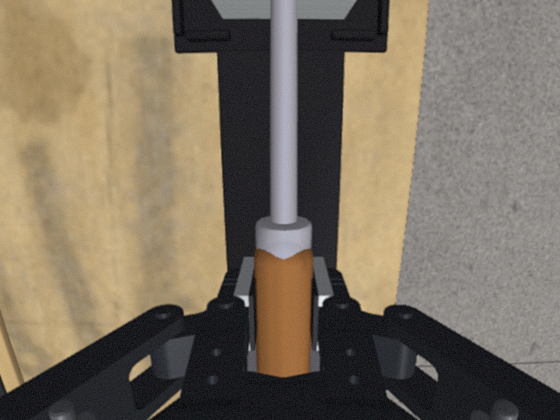

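```bash
python3 - <<'E'
from h import *
for fn in ('side0.png','s6.png','wrist0.png'):
    f=np.load('pics/'+fn+'.npz');c=dict(camera_matrix=f['K'],k1=f['k1'],world_from_camera=f['T'])
    P=cloud(c,f['d']);hsv=cv2.cvtColor(f['im'],cv2.COLOR_BGR2HSV)
    m=(hsv[...,0]>18)&(hsv[...,0]<32)&(hsv[...,1]>200)&(f['d']>0)&(P[...,2]>0.0)&(P[...,2]<.09)&(abs(P[...,0]-.65)<.13)&(abs(P[...,1]-.13)<.06)
    Q=P[m]
    for _ in range(3):
        A=np.c_[Q[:,0],Q[:,2],np.ones(len(Q))];s,*_=np.linalg.lstsq(A,Q[:,1],rcond=None);r=Q[:,1]-A@s;Q=Q[abs(r)<2.5*r.std()+1e-4]
    print(fn,len(Q),s,r.std(),'angle',np.degrees(np.arctan(s[0])),'x range',np.percentile(Q[:,0],[.5,99.5]),'z',np.percentile(Q[:,2],[1,99]), 'y at z=.04 x=.65',s[0]*.65+s[1]*.04+s[2])
    n=np.array([-s[0],1])/np.hypot(s[0],1);t=np.array([n[1],-n[0]]);u=Q[:,:2]@t;v=Q[:,:2]@n
    print(' u',np.percentile(u,[.3,99.7]),'v',np.median(v),'center', np.percentile(u,[.3,99.7]).mean()*t+np.median(v)*n)
    # piece cloud
    pm=((hsv[...,0]<8)|(hsv[...,0]>172))&(hsv[...,1]>60)&(hsv[...,1]<150)&(P[...,2]>.014)&(P[...,2]<.028)&(abs(P[...,0]-.64)<.12)&(abs(P[...,1]-.0)<.1)
    n_,l,st,ce=cv2.connectedComponentsWithStats(pm.astype(np.uint8))
    for i in range(1,n_):
        if st[i,4]>30:
            q=P[l==i];print('   piece',st[i,4],'min',np.round(q.min(0),3),'max',np.round(q.max(0),3),'ctr',np.round((q.min(0)+q.max(0))/2,3))
E
```

```text
side0.png 1365 [-0.1592774  -0.01496622  0.24595401] 0.0018894658940426154 angle -9.049904142886644 x range [0.57376135 0.74082405] z [0.01654792 0.07502899] y at z=.04 x=.65 0.1418250469242277
 u [0.54222741 0.71169449] v 0.24225066616157412 center [0.6572611  0.14061744]
   piece 56 min [0.676 0.005 0.014] max [0.706 0.04  0.021] ctr [0.691 0.023 0.018]
s6.png 1359 [-0.15894747 -0.0043113   0.2453806 ] 0.002003343156485006 angle -9.031467155630207 x range [0.57421493 0.74102841] z [0.01695099 0.07511815] y at z=.04 x=.65 0.14189229151279192
 u [0.5425662  0.71176975] v 0.2422095772251108 center [0.65741383 0.14075585]
   piece 66 min [0.667 0.006 0.014] max [0.706 0.041 0.021] ctr [0.687 0.023 0.018]
wrist0.png 2644 [-0.16248717  0.0005909   0.2451745 ] 0.00032215847607774587 angle -9.22916990746664 x range [0.57420821 0.74221917] z [0.01528527 0.06474189] y at z=.04 x=.65 0.13958148096927492
 u [0.54211357 0.71319937] v 0.2420353147864085 center [0.65834982 0.13823622]
   piece 969 min [0.572 0.026 0.015] max [0.611 0.066 0.022] ctr [0.592 0.046 0.019]
   piece 991 min [0.631 0.02  0.014] max [0.669 0.058 0.022] ctr [0.65  0.039 0.018]
   piece 1102 min [0.665 0.006 0.014] max [0.71  0.043 0.022] ctr [0.688 0.025 0.018]
   piece 910 min [ 0.613 -0.035  0.014] max [ 0.65  -0.001  0.022] ctr [ 0.631 -0.018  0.018]
```

step_arm --steps '[0.1,0,0,-0.1,0,0,0,0.1,0,0,-0.25,0,0,0,0.1,0,0,-0.25,0,0,0]'

```text
time_s: 16.15
position: [0.5254, -0.3096, 0.1325]
tool_rot: [[1.0, 0.023, 0.007], [0.023, -1.0, -0.007], [0.007, 0.007, -1.0]]
ft_force: [0.6, -0.5, -1.7]
grip_width: 0.0207
```

```bash
cat >> h.py <<'E'
C=np.array([.6583,.1387]);PH=80.8
nn=np.array([np.cos(np.radians(PH)),np.sin(np.radians(PH))]);tt=np.array([nn[1],-nn[0]])
def uv(p): d=np.array(p[:2])-C; return d@tt,d@nn
def W(u,vb,z,dy=0):  # TCP waypoint for blade at (u,vb)
    p=C+u*tt+(vb-.116)*nn; return (round(p[0],4),round(p[1],4),z,-9.2+dy)
E
python3 - <<'E'
from h import *
s=env.observe();print(s['grip_width'],s['ft_force'],s['wrist_torque'])
a=W(-.063,-.15,.12);plan([a[:3]+(-45,)])
E
```

```text
0.02068323530116096 [ 0.59464787 -0.46379616 -1.68227347] [-0.04600614 -0.01851444 -0.01456335]
t 16.15 pos [ 0.5254 -0.3096  0.1325] yaw -88.68
(np.float64(0.5536), np.float64(-0.1138), 0.12, -45) [0.109, -0.651, 0.038] [0.012, -0.006, -0.971] dist 0.198
```

step_arm --steps '[0.1,0.1,-0.65,0,0,0,-0.97,0.1,0.1,-0.65,0,0,0,-0.97,0.1,0.1,-0.65,0,0,0,-0.97,0.1,0.1,-0.65,0,0,0,-0.97,0.1,0.1,-0.65,0,0,0,-0.97,0.1,0.1,-0.65,0,0,0,-0.97,0.1,0.1,-0.65,0,0,0,-0.97,0.1,0.1,-0.65,0,0,0,-0.97]'

```text
time_s: 16.95
position: [0.549, -0.1135, 0.1268]
tool_rot: [[0.711, 0.703, -0.0], [0.703, -0.711, 0.0], [-0.0, -0.0, -1.0]]
ft_force: [0.3, 0.1, -1.5]
grip_width: 0.0205
```

```bash
python3 - <<'E'
from h import *
s=env.observe();print(s['grip_width'])
plan([W(-.063,-.15,.13)])
snap('side','s9.png')
E
```

```text
0.02053260706192848
t 16.95 pos [ 0.549  -0.1135  0.1268] yaw -45.3
(np.float64(0.5536), np.float64(-0.1138), 0.13, -9.2) [0.01, 0.012, -0.011] [-0.001, 0.0, -0.802] dist 0.006
```

View pics/s9.png

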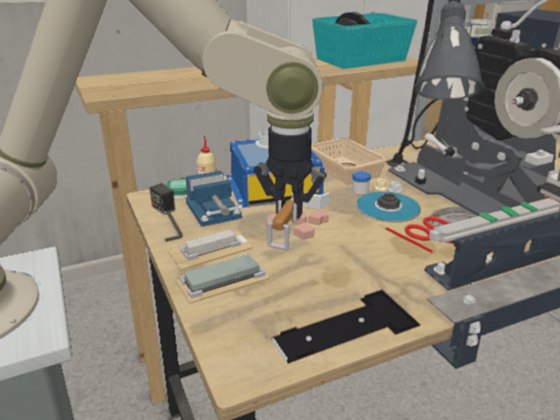

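step_arm --steps '[0.1,0.01,0.012,-0.15,0,0,-0.802,0.1,0.01,0.012,-0.15,0,0,-0.802,0.1,0.01,0.012,-0.15,0,0,-0.802,0.1,0.01,0.012,-0.15,0,0,-0.802,0.1,0.01,0.012,-0.15,0,0,-0.802,0.1,0.01,0.012,-0.15,0,0,-0.802]'

```text
time_s: 17.6
position: [0.5537, -0.1134, 0.172]
tool_rot: [[0.16, 0.987, -0.0], [0.987, -0.16, 0.0], [0.0, -0.0, -1.0]]
ft_force: [-0.1, -0.4, -2.6]
grip_width: 0.0205
```

```bash
cat >> h.py <<'E'
def pieces(fn):
    f=np.load('pics/'+fn+'.npz');c=dict(camera_matrix=f['K'],k1=f['k1'],world_from_camera=f['T'])
    P=cloud(c,f['d']);hsv=cv2.cvtColor(f['im'],cv2.COLOR_BGR2HSV)
    pm=((hsv[...,0]<8)|(hsv[...,0]>172))&(hsv[...,1]>60)&(hsv[...,1]<160)&(P[...,2]>.0135)&(P[...,2]<.028)&(abs(P[...,0]-.64)<.16)&(abs(P[...,1]-.0)<.4)
    n_,l,st,ce=cv2.connectedComponentsWithStats(pm.astype(np.uint8))
    for i in range(1,n_):
        if st[i,4]>25:
            q=P[l==i];m=(q.min(0)+q.max(0))/2;d=q[:,:2]-C;u=d@tt;v=d@nn
            print('   piece',st[i,4],'ctr',np.round(m,3),'u [%.3f %.3f] v [%.3f %.3f]'%(u.min(),u.max(),v.min(),v.max()))
E
python3 - <<'E'
from h import *
s=env.observe();print(s['grip_width'],s['wrist_torque'])
plan([W(-.063,-.15,.0495)])
snap('wrist','w10.png');pieces('w10.png')
snap('scene','c10.png');pieces('c10.png')
E
```

```text
0.02045910013511441 [ 0.00348704 -0.00948833  0.01559601]
t 17.6 pos [ 0.5537 -0.1134  0.172 ] yaw -9.2
(np.float64(0.5536), np.float64(-0.1138), 0.0495, -9.2) [-0.001, -0.0, 0.408] [-0.0, -0.0, 0.0] dist 0.122
   piece 96 ctr [0.65  0.022 0.018] u [0.003 0.018] v [-0.119 -0.114]
   piece 769 ctr [0.688 0.014 0.018] u [0.028 0.070] v [-0.128 -0.113]
   piece 1831 ctr [ 0.631 -0.019  0.018] u [-0.022 0.019] v [-0.178 -0.141]
   piece 243 ctr [0.669 0.033 0.02 ] u [-0.014 0.066] v [-0.124 -0.083]
   piece 105 ctr [ 0.63  -0.018  0.02 ] u [-0.022 0.016] v [-0.176 -0.142]
   piece 109 ctr [0.59  0.045 0.02 ] u [-0.070 -0.033] v [-0.120 -0.085]
```

View pics/w10.png

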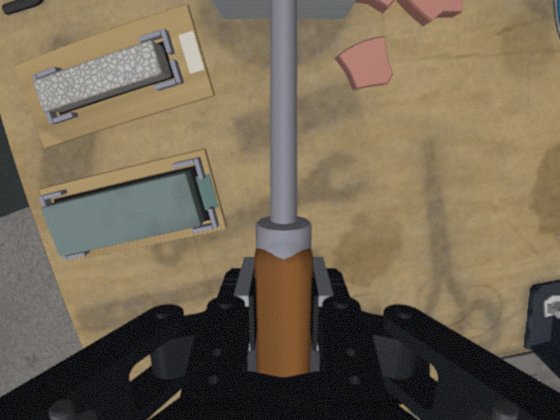

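View pics/c10.png

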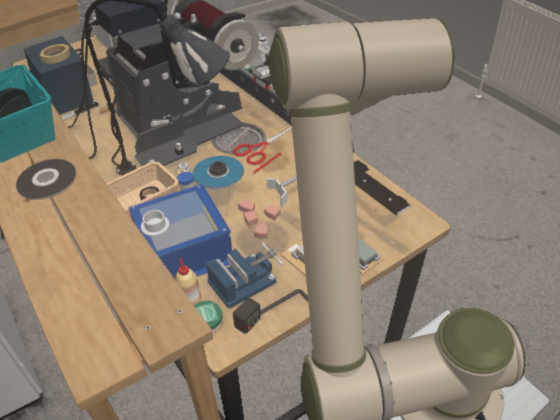

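```bash
python3 - <<'E'
from h import *
plan([W(-.066,-.15,.08),W(-.066,-.15,.0495)])
E
```

```text
t 17.7 pos [ 0.5538 -0.1132  0.172 ] yaw -9.18
(np.float64(0.5506), np.float64(-0.1133), 0.08, -9.2) [-0.002, -0.01, 0.307] [-0.0, -0.0, 0.0] dist 0.092
(np.float64(0.5506), np.float64(-0.1133), 0.0495, -9.2) [-0.002, -0.01, 0.408] [-0.0, -0.0, 0.0] dist 0.123
```

step_arm --steps '[0.1,-0.002,-0.01,0.3,0,0,0,0.1,-0.002,-0.01,0.3,0,0,0,0.1,-0.002,-0.01,0.37,0,0,0,0.1,-0.002,-0.01,0.408,0,0,0,0.1,-0.002,-0.01,0.408,0,0,0,0.1,-0.002,-0.01,0.408,0,0,0]'

```text
time_s: 18.3
position: [0.5513, -0.1133, 0.0504]
tool_rot: [[0.157, 0.988, 0.001], [0.988, -0.157, -0.001], [-0.0, 0.002, -1.0]]
ft_force: [-0.1, -0.5, -2.4]
grip_width: 0.0206
```

```bash
python3 - <<'E'
from h import *
s=env.observe();print(s['grip_width'],s['wrist_torque'],s['ft_force'])
snap('side','s11.png');im=cv2.imread('pics/s11.png')[150:290,200:400];cv2.imwrite('pics/s11c.png',cv2.resize(im,None,fx=4,fy=4))
snap('wrist','w11.png')
plan([W(-.066,-.11,.0495),W(-.05,-.06,.0495),W(-.042,-.03,.0495)])
E
```

```text
0.020616290473120642 [-0.03479099  0.06103056  0.03033037] [-0.09858604 -0.50185169 -2.36697733]
t 18.4 pos [ 0.5512 -0.1133  0.0503] yaw -9.0
(np.float64(0.557), np.float64(-0.0738), 0.0495, -9.2) [0.133, -0.001, 0.003] [0.002, 0.0, 0.004] dist 0.04
(np.float64(0.5808), np.float64(-0.027), 0.0495, -9.2) [0.299, 0.053, 0.003] [0.002, 0.0, 0.004] dist 0.091
(np.float64(0.5935), np.float64(0.0013), 0.0495, -9.2) [0.399, 0.08, 0.003] [0.002, 0.0, 0.004] dist 0.122
```

View pics/s11c.png

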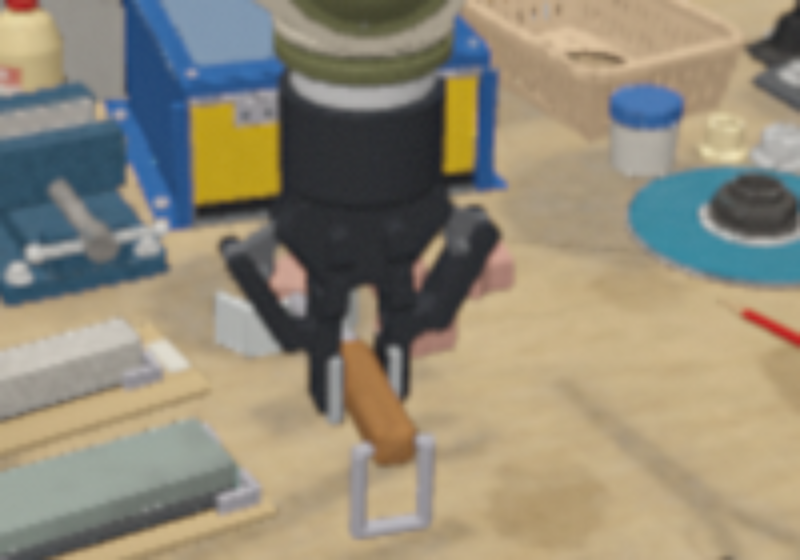

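View pics/w11.png

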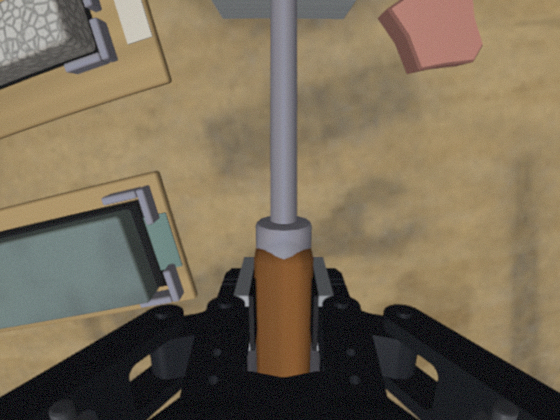

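step_arm --steps '[0.1,0.045,0,0.004,0,0,0,0.1,0.09,0,0.004,0,0,0,0.1,0.133,0,0.004,0,0,0,0.1,0.175,0.012,0.004,0,0,0,0.1,0.22,0.025,0.004,0,0,0,0.1,0.26,0.04,0.004,0,0,0,0.1,0.3,0.053,0.004,0,0,0,0.1,0.34,0.065,0.004,0,0,0,0.1,0.38,0.076,0.004,0,0,0,0.1,0.4,0.08,0.004,0,0,0]'

```text
time_s: 19.4
position: [0.5941, 0.0029, 0.049]
tool_rot: [[0.155, 0.988, 0.001], [0.988, -0.155, -0.001], [-0.0, 0.001, -1.0]]
ft_force: [-1.2, -5.0, 5.9]
grip_width: 0.0201
```

```bash
python3 - <<'E'
from h import *
s=env.observe();print(s['grip_width'],s['wrist_torque'],s['ft_force'])
snap('scene','c12.png');pieces('c12.png');im=cv2.imread('pics/c12.png')[130:280,150:350];cv2.imwrite('pics/c12c.png',cv2.resize(im,None,fx=4,fy=4,interpolation=cv2.INTER_CUBIC))
plan([W(-.042,.055,.0495)])
E
```

```text
0.020130635165762984 [-0.62629106  0.07085477 -0.01581042] [-1.19270492 -4.96646743  5.93657444]
   piece 230 ctr [0.669 0.033 0.021] u [-0.011 0.066] v [-0.125 -0.083]
t 19.45 pos [0.5942 0.0036 0.0489] yaw -8.88
(np.float64(0.6071), np.float64(0.0852), 0.0495, -9.2) [0.275, 0.0, -0.002] [0.002, -0.0, 0.007] dist 0.083
```

View pics/c12c.png

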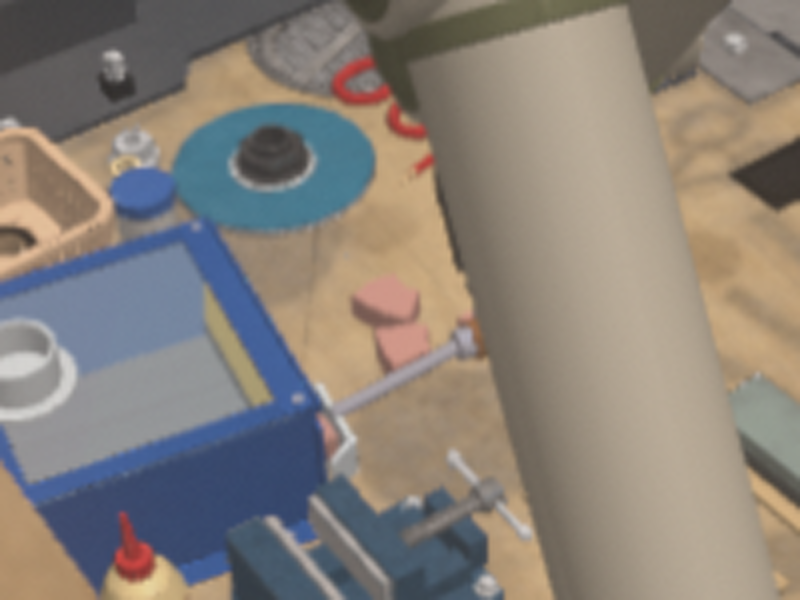

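step_arm --steps '[0.1,0.02,0.02,-0.004,0,0,0,0.1,0.06,0.02,-0.004,0,0,0,0.1,0.1,0.02,-0.004,0,0,0,0.1,0.14,0.02,-0.004,0,0,0,0.1,0.18,0.02,-0.004,0,0,0,0.1,0.22,0.02,-0.004,0,0,0,0.1,0.26,0.02,-0.004,0,0,0,0.1,0.28,0.02,-0.004,0,0,0,0.1,0.28,0.02,-0.004,0,0,0]'

```text
time_s: 20.35
position: [0.6121, 0.0848, 0.0496]
tool_rot: [[0.155, 0.988, -0.0], [0.988, -0.155, 0.0], [0.0, -0.0, -1.0]]
ft_force: [-0.9, -1.0, -3.5]
grip_width: 0.0204
```

```bash
python3 - <<'E'
from h import *
s=env.observe();print(s['grip_width'],s['wrist_torque'],s['ft_force'])
snap('scene','c13.png');im=cv2.imread('pics/c13.png')[130:280,120:320];cv2.imwrite('pics/c13c.png',cv2.resize(im,None,fx=4,fy=4,interpolation=cv2.INTER_CUBIC))
plan([W(-.035,-.13,.0495)])
E
```

```text
0.020403247821319873 [-0.15423228  0.0615784   0.06045051] [-0.85771267 -1.037429   -3.49185503]
t 20.4 pos [0.612  0.0841 0.0496] yaw -8.92
(np.float64(0.5844), np.float64(-0.0985), 0.0495, -9.2) [-0.616, 0.003, 0.0] [-0.0, 0.0, 0.006] dist 0.185
```

View pics/c13c.png

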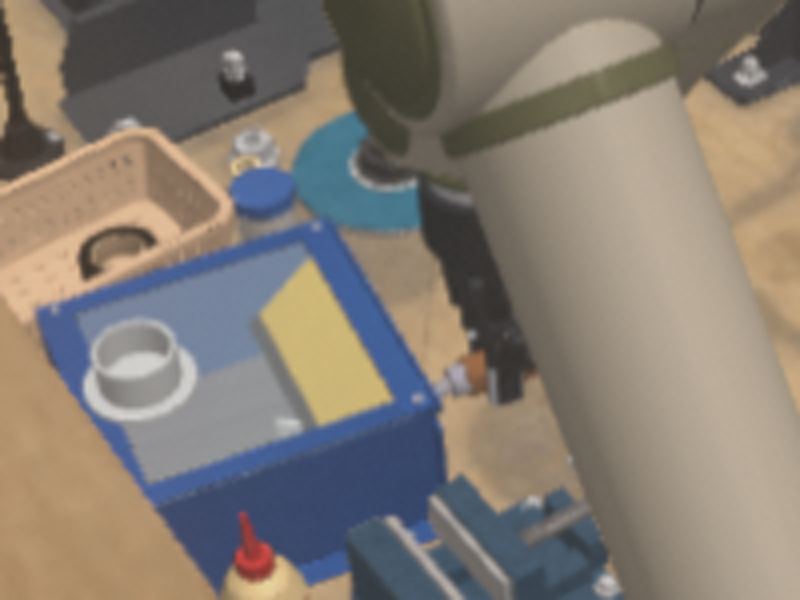

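step_arm --steps '[0.1,-0.07,0,0,0,0,0,0.1,-0.14,0,0,0,0,0,0.1,-0.21,0,0,0,0,0,0.1,-0.28,0,0,0,0,0,0.1,-0.317,0,0,0,0,0,0.1,-0.317,0,0,0,0,0,0.1,-0.317,0,-0.12,0,0,0,0.1,-0.317,0,-0.27,0,0,0,0.1,-0.317,0,-0.27,0,0,0]'

```text
time_s: 21.3
position: [0.5999, -0.0097, 0.1366]
tool_rot: [[0.155, 0.988, 0.011], [0.988, -0.155, -0.002], [-0.0, 0.011, -1.0]]
ft_force: [1.0, 0.4, -1.8]
grip_width: 0.0207
```

```bash
python3 - <<'E'
from h import *
s=env.observe();print(s['grip_width'],s['wrist_torque'],s['ft_force'])
snap('scene','c14.png');pieces('c14.png');im=cv2.imread('pics/c14.png')[130:280,120:320];cv2.imwrite('pics/c14c.png',cv2.resize(im,None,fx=4,fy=4,interpolation=cv2.INTER_CUBIC))
plan([W(-.005,-.22,.13)])
E
```

```text
0.020653371670229726 [ 0.01634821 -0.00888047  0.0537246 ] [ 1.01643374  0.36131663 -1.76750017]
   piece 247 ctr [0.67  0.033 0.02 ] u [-0.014 0.065] v [-0.126 -0.082]
   piece 106 ctr [ 0.634 -0.017  0.02 ] u [-0.016 0.017] v [-0.174 -0.141]
t 21.35 pos [ 0.5986 -0.0095  0.1335] yaw -8.91
(np.float64(0.5996), np.float64(-0.1922), 0.13, -9.2) [-0.601, 0.098, 0.012] [0.008, 0.0, 0.006] dist 0.183
```

View pics/c14c.png

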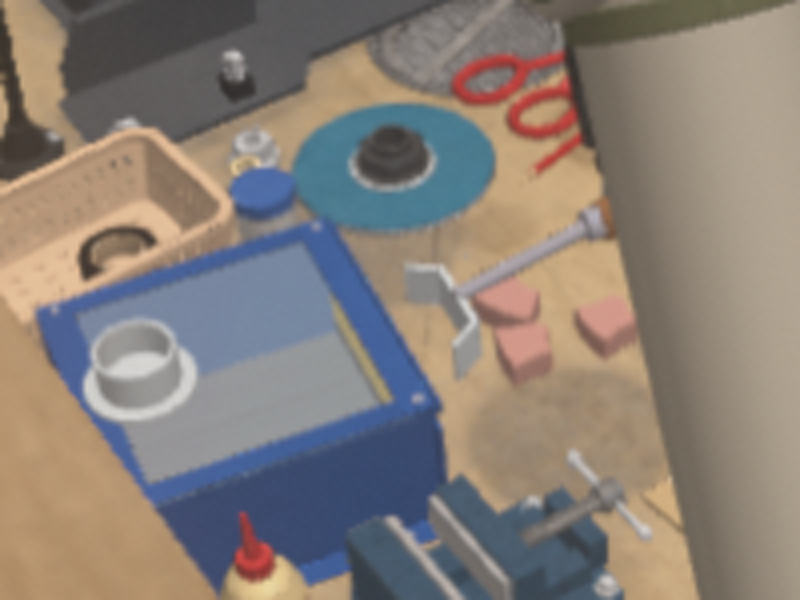

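```bash
python3 - <<'E'
from h import *
plan([W(-.014,-.215,.13),W(-.014,-.215,.05)])
E
```

```text
t 21.35 pos [ 0.5986 -0.0095  0.1335] yaw -8.91
(np.float64(0.5916), np.float64(-0.1858), 0.13, -9.2) [-0.584, 0.068, 0.012] [0.008, 0.0, 0.006] dist 0.176
(np.float64(0.5916), np.float64(-0.1858), 0.05, -9.2) [-0.584, 0.066, 0.279] [0.008, 0.0, 0.006] dist 0.195
```

step_arm --steps '[0.1,-0.584,0.068,0.0,0,0,0.006,0.1,-0.584,0.068,0.0,0,0,0.006,0.1,-0.584,0.068,0.0,0,0,0.006,0.1,-0.584,0.068,0.0,0,0,0.006,0.1,-0.584,0.068,0.0,0,0,0.006,0.1,-0.584,0.068,0.0,0,0,0.006]'

```text
time_s: 21.95
position: [0.5898, -0.1859, 0.1292]
tool_rot: [[0.161, 0.987, -0.002], [0.987, -0.161, 0.002], [0.001, -0.002, -1.0]]
ft_force: [0.1, 0.5, -2.5]
grip_width: 0.0204
```

```bash
python3 - <<'E'
from h import *
s=env.observe();print(s['grip_width'],s['tool_rot'])
snap('wrist','w15.png');pieces('w15.png')
snap('scene','c15.png');pieces('c15.png')
snap('side','s15.png');im=cv2.imread('pics/s15.png')[150:290,200:400];cv2.imwrite('pics/s15c.png',cv2.resize(im,None,fx=4,fy=4))
plan([W(-.014,-.215,.0495)])
E
```

```text
0.020425489508834226 [[ 0.16094154  0.98696158 -0.00216089]
 [ 0.98696305 -0.16093807  0.0016943 ]
 [ 0.00132444 -0.00240541 -0.99999623]]
   piece 242 ctr [0.669 0.033 0.02 ] u [-0.013 0.067] v [-0.124 -0.082]
   piece 100 ctr [ 0.636 -0.018  0.02 ] u [-0.016 0.018] v [-0.173 -0.143]
t 22.1 pos [ 0.5902 -0.1848  0.1302] yaw -9.13
(np.float64(0.5916), np.float64(-0.1858), 0.0495, -9.2) [-0.003, 0.005, 0.269] [-0.001, -0.001, 0.002] dist 0.081
```

View pics/s15c.png

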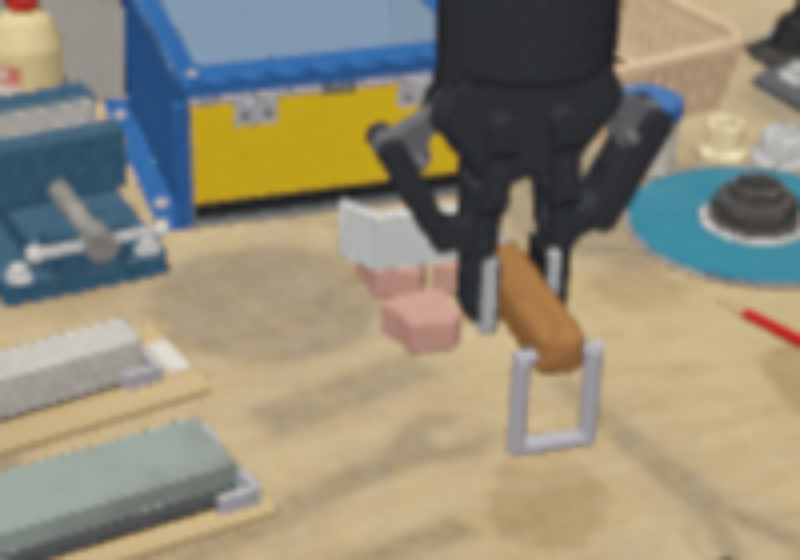

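step_arm --steps '[0.1,-0.003,0.003,0.15,0,0,0,0.1,-0.003,0.003,0.24,0,0,0,0.1,-0.003,0.003,0.266,0,0,0,0.1,-0.003,0.003,0.266,0,0,0,0.1,0.03,0.003,0.266,0,0,0,0.1,0.08,0.003,0.266,0,0,0,0.1,0.13,0.003,0.266,0,0,0,0.1,0.17,0.003,0.266,0,0,0,0.1,0.21,0.003,0.266,0,0,0,0.1,0.25,0.003,0.266,0,0,0]'

```text
time_s: 23.1
position: [0.6034, -0.1114, 0.0511]
tool_rot: [[0.16, 0.987, 0.0], [0.987, -0.16, -0.0], [-0.0, 0.0, -1.0]]
ft_force: [0.2, -1.5, -1.5]
grip_width: 0.02
```

```bash
python3 - <<'E'
from h import *
s=env.observe();print(s['grip_width'],s['wrist_torque'],s['ft_force'])
snap('scene','c16.png');pieces('c16.png');im=cv2.imread('pics/c16.png')[130:280,150:350];cv2.imwrite('pics/c16c.png',cv2.resize(im,None,fx=4,fy=4,interpolation=cv2.INTER_CUBIC))
plan([W(-.014,.05,.05)])
E
```

```text
0.02004059224140537 [-0.11021151  0.08457201 -0.03950043] [ 0.23507119 -1.532903   -1.49814703]
   piece 123 ctr [0.688 0.025 0.02 ] u [0.024 0.070] v [-0.125 -0.089]
   piece 127 ctr [0.635 0.02  0.02 ] u [-0.025 0.017] v [-0.138 -0.103]
   piece 122 ctr [0.651 0.056 0.02 ] u [-0.014 0.023] v [-0.102 -0.065]
t 23.15 pos [ 0.6034 -0.1097  0.051 ] yaw -9.14
(np.float64(0.6339), np.float64(0.0758), 0.05, -9.2) [0.627, 0.002, 0.004] [-0.0, -0.001, 0.001] dist 0.188
```

View pics/c16c.png

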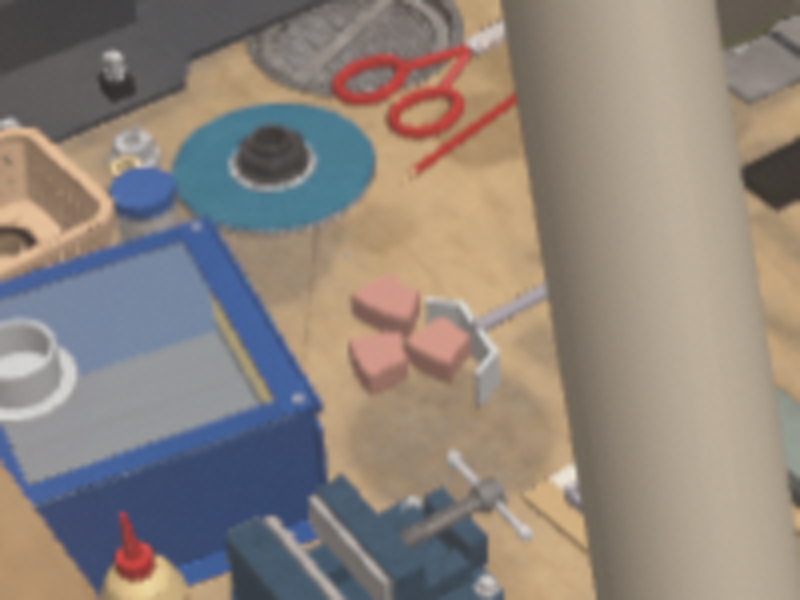

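step_arm --steps '[0.1,0,-0.018,0.001,0,0,0,0.1,0.04,-0.018,0.001,0,0,0,0.1,0.08,-0.018,0.001,0,0,0,0.1,0.12,-0.018,0.001,0,0,0,0.1,0.16,-0.018,0.001,0,0,0,0.1,0.2,-0.018,0.001,0,0,0,0.1,0.24,-0.018,0.001,0,0,0,0.1,0.28,-0.018,0.001,0,0,0,0.1,0.32,-0.018,0.001,0,0,0,0.1,0.33,-0.018,0.001,0,0,0]'

```text
time_s: 24.15
position: [0.6138, -0.0125, 0.0506]
tool_rot: [[0.159, 0.987, 0.0], [0.987, -0.159, 0.0], [0.0, -0.0, -1.0]]
ft_force: [0.1, -2.4, -1.2]
grip_width: 0.0202
```

```bash
python3 - <<'E'
from h import *
s=env.observe();print(s['grip_width'],s['wrist_torque'],s['ft_force'])
snap('scene','c17.png');pieces('c17.png');im=cv2.imread('pics/c17.png')[130:280,120:320];cv2.imwrite('pics/c17c.png',cv2.resize(im,None,fx=4,fy=4,interpolation=cv2.INTER_CUBIC))
plan([W(-.014,.05,.05)])
E
```

```text
0.02023771757941856 [-0.26030367  0.08325008  0.00202103] [ 0.07630181 -2.41147848 -1.20119127]
   piece 125 ctr [0.686 0.026 0.02 ] u [0.024 0.068] v [-0.123 -0.089]
   piece 28 ctr [0.646 0.104 0.02 ] u [-0.022 0.009] v [-0.040 -0.033]
t 24.2 pos [ 0.6138 -0.0127  0.0507] yaw -9.16
(np.float64(0.6339), np.float64(0.0758), 0.05, -9.2) [0.302, 0.019, 0.002] [0.0, -0.0, 0.001] dist 0.091
```

View pics/c17c.png

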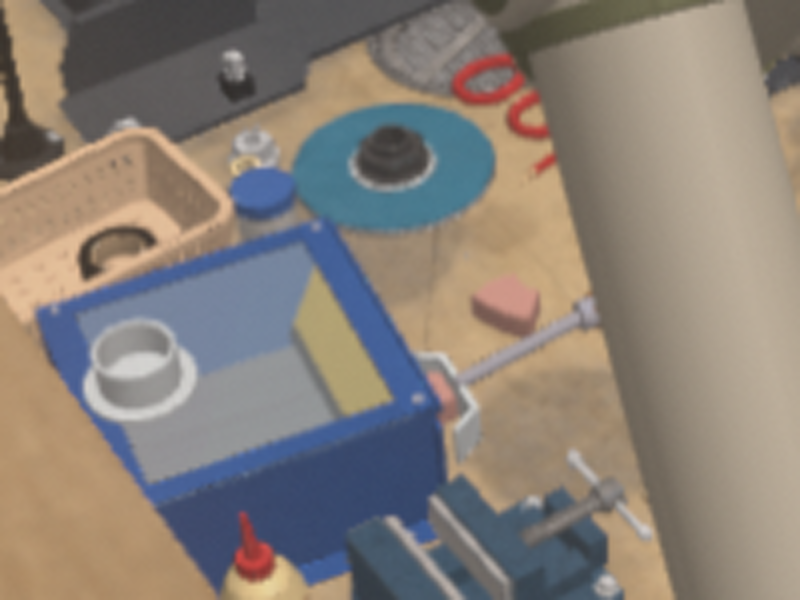

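step_arm --steps '[0.1,0.04,0.015,0.001,0,0,0,0.1,0.08,0.019,0.001,0,0,0,0.1,0.12,0.019,0.001,0,0,0,0.1,0.16,0.019,0.001,0,0,0,0.1,0.2,0.019,0.001,0,0,0,0.1,0.24,0.019,0.001,0,0,0,0.1,0.28,0.019,0.001,0,0,0,0.1,0.31,0.019,0.001,0,0,0,0.1,0.31,0.019,0.001,0,0,0]'

```text
time_s: 25.1
position: [0.6341, 0.0785, 0.0501]
tool_rot: [[0.159, 0.987, -0.0], [0.987, -0.159, 0.001], [0.0, -0.0, -1.0]]
ft_force: [0.7, 0.9, -2.6]
grip_width: 0.0203
```

```bash
python3 - <<'E'
from h import *
s=env.observe();print(s['grip_width'],s['wrist_torque'],s['ft_force'])
snap('scene','c18.png');pieces('c18.png');im=cv2.imread('pics/c18.png')[130:280,120:320];cv2.imwrite('pics/c18c.png',cv2.resize(im,None,fx=4,fy=4,interpolation=cv2.INTER_CUBIC))
plan([W(-.014,.05,.05)])
E
```

```text
0.020327409238243246 [-0.14943887 -0.04413329 -0.01467746] [ 0.72814759  0.90803479 -2.61608408]
t 25.15 pos [0.6341 0.0777 0.0501] yaw -9.17
(np.float64(0.6339), np.float64(0.0758), 0.05, -9.2) [-0.006, 0.0, 0.0] [-0.001, -0.0, 0.001] dist 0.002
```

View pics/c18c.png

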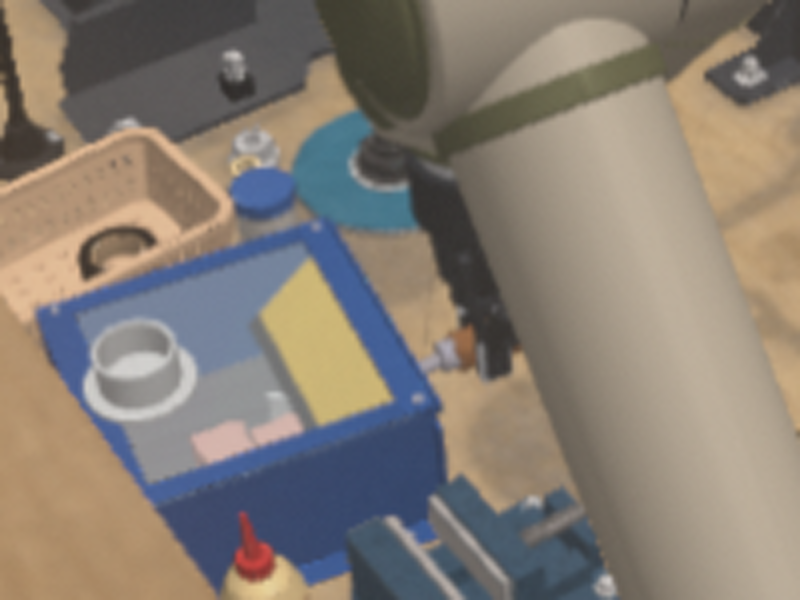

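step_arm --steps '[0.1,-0.07,0,0,0,0,0,0.1,-0.14,0,0,0,0,0,0.1,-0.21,0,0,0,0,0,0.1,-0.28,0,0,0,0,0,0.1,-0.32,0,0,0,0,0,0.1,-0.32,0,0,0,0,0,0.1,-0.32,0,-0.12,0,0,0,0.1,-0.32,0,-0.27,0,0,0,0.1,-0.32,0,-0.27,0,0,0]'

```text
time_s: 26.05
position: [0.6214, -0.0173, 0.1375]
tool_rot: [[0.16, 0.987, 0.011], [0.987, -0.16, -0.002], [-0.0, 0.011, -1.0]]
ft_force: [-0.1, -0.2, -2.4]
grip_width: 0.0208
```

```bash
python3 - <<'E'
from h import *
s=env.observe();print(s['grip_width'],s['wrist_torque'],s['ft_force'])
snap('scene','c19.png');pieces('c19.png');im=cv2.imread('pics/c19.png')[130:280,120:320];cv2.imwrite('pics/c19c.png',cv2.resize(im,None,fx=4,fy=4,interpolation=cv2.INTER_CUBIC))
plan([W(.046,-.165,.13)])
E
```

```text
0.020804225731605116 [-0.05056859 -0.02474546 -0.01879187] [-0.13649122 -0.15382633 -2.43553399]
   piece 125 ctr [0.688 0.026 0.02 ] u [0.026 0.068] v [-0.124 -0.087]
t 26.1 pos [ 0.6201 -0.0171  0.1342] yaw -9.18
(np.float64(0.6588), np.float64(-0.146), 0.13, -9.2) [-0.404, 0.196, 0.015] [0.008, 0.0, 0.0] dist 0.135
```

View pics/c19c.png

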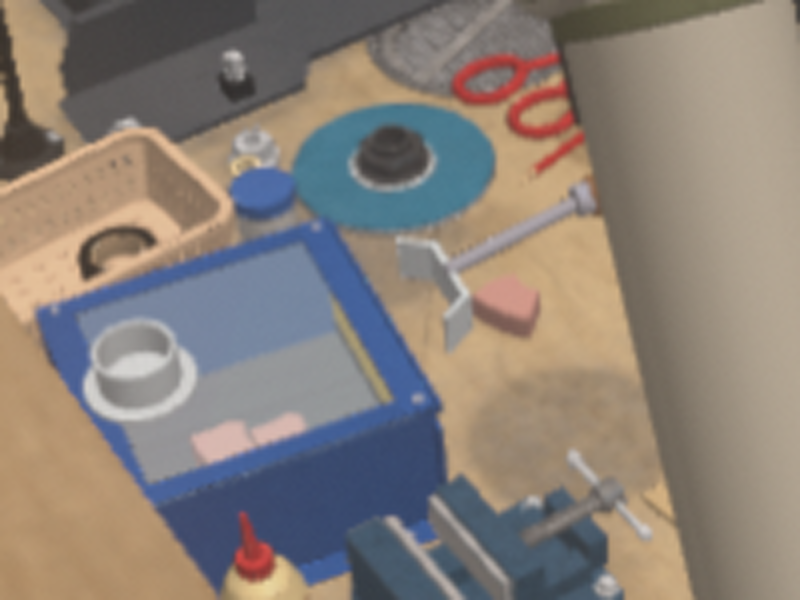

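step_arm --steps '[0.1,-0.404,0.18,0,0,0,0,0.1,-0.404,0.18,0,0,0,0,0.1,-0.404,0.18,0,0,0,0,0.1,-0.404,0.18,0,0,0,0,0.1,-0.404,0.18,0,0,0,0]'

```text
time_s: 26.6
position: [0.6522, -0.1457, 0.1295]
tool_rot: [[0.161, 0.987, -0.003], [0.987, -0.161, 0.002], [0.001, -0.003, -1.0]]
ft_force: [0.5, 0.9, -2.7]
grip_width: 0.0205
```

```bash
python3 - <<'E'
from h import *
s=env.observe();print(s['grip_width'])
snap('scene','c20.png');pieces('c20.png')
snap('wrist','w20.png');pieces('w20.png')
plan([W(.042,-.165,.05)])
E
```

```text
0.02051875502511461
   piece 121 ctr [0.686 0.024 0.02 ] u [0.024 0.068] v [-0.127 -0.088]
t 26.7 pos [ 0.6523 -0.1445  0.1304] yaw -9.16
(np.float64(0.6548), np.float64(-0.1454), 0.05, -9.2) [-0.002, 0.009, 0.268] [-0.003, -0.001, 0.001] dist 0.08
```

step_arm --steps '[0.1,-0.003,0.008,0.15,0,0,0,0.1,-0.003,0.008,0.24,0,0,0,0.1,-0.003,0.008,0.266,0,0,0,0.1,-0.003,0.008,0.266,0,0,0,0.1,0.04,0.008,0.266,0,0,0,0.1,0.09,0.008,0.266,0,0,0,0.1,0.14,0.008,0.266,0,0,0,0.1,0.19,0.008,0.266,0,0,0,0.1,0.24,0.008,0.266,0,0,0,0.1,0.29,0.008,0.266,0,0,0]'

```text
time_s: 27.7
position: [0.6692, -0.059, 0.0516]
tool_rot: [[0.16, 0.987, 0.0], [0.987, -0.16, -0.0], [0.0, 0.0, -1.0]]
ft_force: [-0.1, -0.1, -1.9]
grip_width: 0.0204
```

```bash
python3 - <<'E'
from h import *
s=env.observe();print(s['grip_width'],s['wrist_torque'],s['ft_force'])
snap('scene','c21.png');pieces('c21.png');im=cv2.imread('pics/c21.png')[130:280,120:320];cv2.imwrite('pics/c21c.png',cv2.resize(im,None,fx=4,fy=4,interpolation=cv2.INTER_CUBIC))
plan([W(.042,.055,.05)])
E
```

```text
0.020418795915249387 [-0.08427003  0.01783932  0.00247322] [-0.08201064 -0.0507231  -1.94813532]
   piece 137 ctr [0.697 0.073 0.02 ] u [0.025 0.072] v [-0.076 -0.039]
t 27.75 pos [ 0.6694 -0.0568  0.0515] yaw -9.11
(np.float64(0.69), np.float64(0.0718), 0.05, -9.2) [0.434, 0.0, 0.006] [-0.0, -0.001, 0.002] dist 0.13
```

View pics/c21c.png

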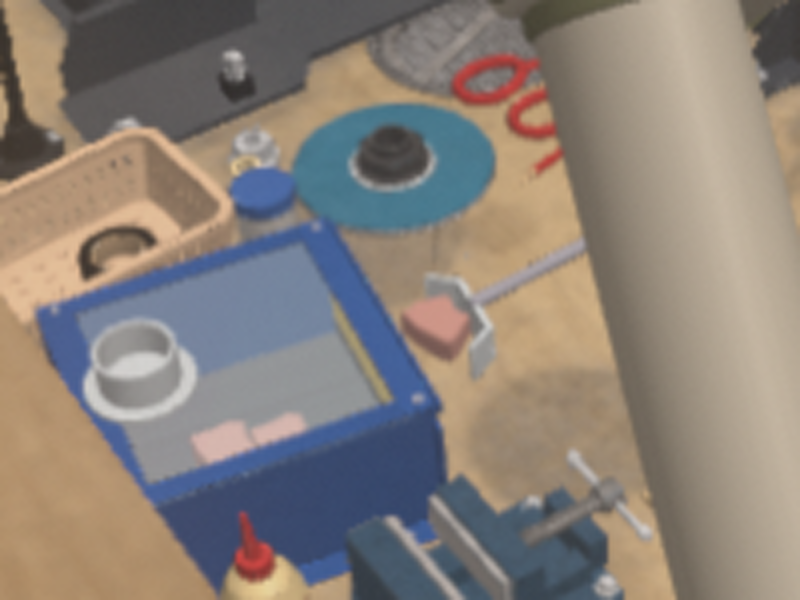

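step_arm --steps '[0.1,0.045,0,0.003,0,0,0,0.1,0.09,0,0.003,0,0,0,0.1,0.135,0,0.003,0,0,0,0.1,0.18,0,0.003,0,0,0,0.1,0.225,0,0.003,0,0,0,0.1,0.27,0,0.003,0,0,0,0.1,0.315,0,0.003,0,0,0,0.1,0.36,0,0.003,0,0,0,0.1,0.41,0,0.003,0,0,0,0.1,0.445,0,0.003,0,0,0]'

```text
time_s: 28.75
position: [0.6906, 0.0726, 0.0506]
tool_rot: [[0.16, 0.987, 0.0], [0.987, -0.16, -0.0], [0.0, 0.0, -1.0]]
ft_force: [-0.0, -1.1, -1.4]
grip_width: 0.0203
```

```bash
python3 - <<'E'
from h import *
s=env.observe();print(s['grip_width'],s['wrist_torque'],s['ft_force'])
snap('scene','c22.png');pieces('c22.png');im=cv2.imread('pics/c22.png')[130:280,120:320];cv2.imwrite('pics/c22c.png',cv2.resize(im,None,fx=4,fy=4,interpolation=cv2.INTER_CUBIC))
plan([W(.042,-.045,.05)])
E
```

```text
0.02031455216516968 [-0.36812667 -0.00064289  0.02428508] [-0.02332844 -1.09888118 -1.44461437]
t 28.8 pos [0.6906 0.074  0.0505] yaw -9.13
(np.float64(0.674), np.float64(-0.0269), 0.05, -9.2) [-0.341, -0.001, 0.002] [-0.0, -0.001, 0.002] dist 0.102
```

View pics/c22c.png

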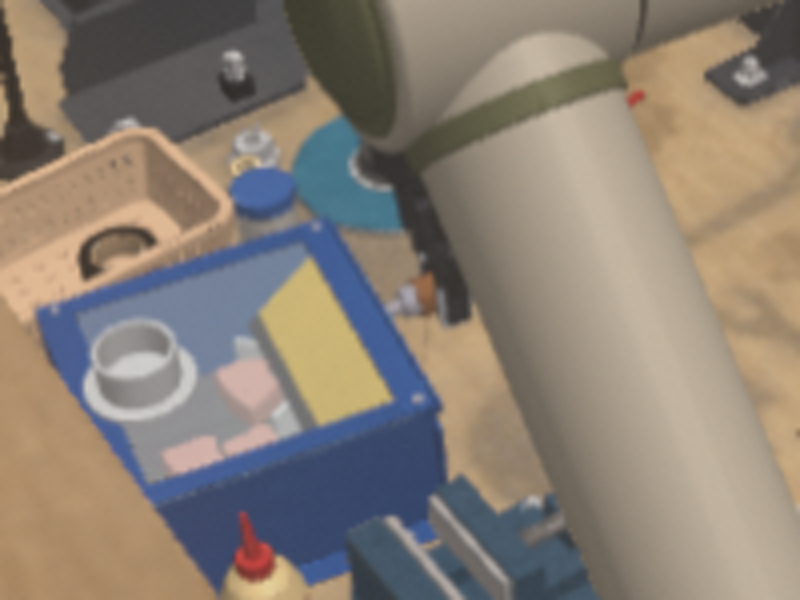

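step_arm --steps '[0.1,-0.07,0,0,0,0,0,0.1,-0.14,0,0,0,0,0,0.1,-0.21,0,0,0,0,0,0.1,-0.28,0,0,0,0,0,0.1,-0.35,0,0,0,0,0,0.1,-0.42,0,0,0,0,0,0.1,-0.48,0,-0.1,0,0,0,0.1,-0.6,0,-0.27,0,0,0,0.1,-0.6,0,-0.27,0,0,0,0.1,-0.6,0,-0.27,0,0,0]'

```text
time_s: 29.8
position: [0.6621, -0.1076, 0.1334]
tool_rot: [[0.162, 0.987, 0.004], [0.987, -0.162, -0.001], [-0.0, 0.004, -1.0]]
ft_force: [0.1, -0.5, -1.6]
grip_width: 0.0205
```

```bash
python3 - <<'E'
from h import *
s=env.observe();print(s['grip_width'],s['wrist_torque'],s['ft_force'])
snap('scene','c23.png');pieces('c23.png');im=cv2.imread('pics/c23.png')[130:280,120:320];cv2.imwrite('pics/c23c.png',cv2.resize(im,None,fx=4,fy=4,interpolation=cv2.INTER_CUBIC))
snap('side','s23.png');im=cv2.imread('pics/s23.png')[110:250,180:380];cv2.imwrite('pics/s23c.png',cv2.resize(im,None,fx=4,fy=4,interpolation=cv2.INTER_CUBIC))
f=np.load('pics/c23.png.npz');c=dict(camera_matrix=f['K'],k1=f['k1'],world_from_camera=f['T'])
hsv=cv2.cvtColor(f['im'],cv2.COLOR_BGR2HSV)
pm=((hsv[...,0]<10)|(hsv[...,0]>170))&(hsv[...,1]>20)&(hsv[...,1]<160)
pm[:,:155]=0;pm[:205]=0;pm[260:]=0;pm[:,230:]=0
n,l,st,ce=cv2.connectedComponentsWithStats(pm.astype(np.uint8))
for i in range(1,n):
    if st[i,4]>20:print(st[i],ce[i],np.round(at_z(c,ce[i],.02),3),np.round(uv(at_z(c,ce[i],.02)),3))
plan([(.5238,-.3083,.135,-45)])
E
```

```text
0.020465187400348774 [ 0.01308602  0.02070202 -0.0416973 ] [ 0.07687692 -0.50688087 -1.57835266]
[160 220  30  29 359] [177.24791086 233.81337047] [0.701 0.226 0.02 ] [0.028 0.093]
t 29.9 pos [ 0.661  -0.1055  0.1301] yaw -9.21
(0.5238, -0.3083, 0.135, -45) [-0.74, -0.343, -0.016] [-0.003, -0.0, 0.795] dist 0.245
```

View pics/c23c.png

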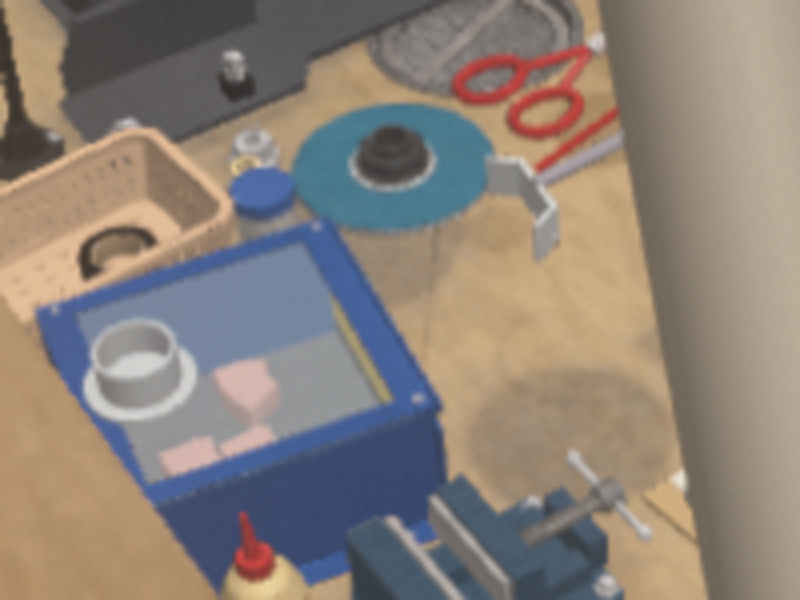

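View pics/s23c.png

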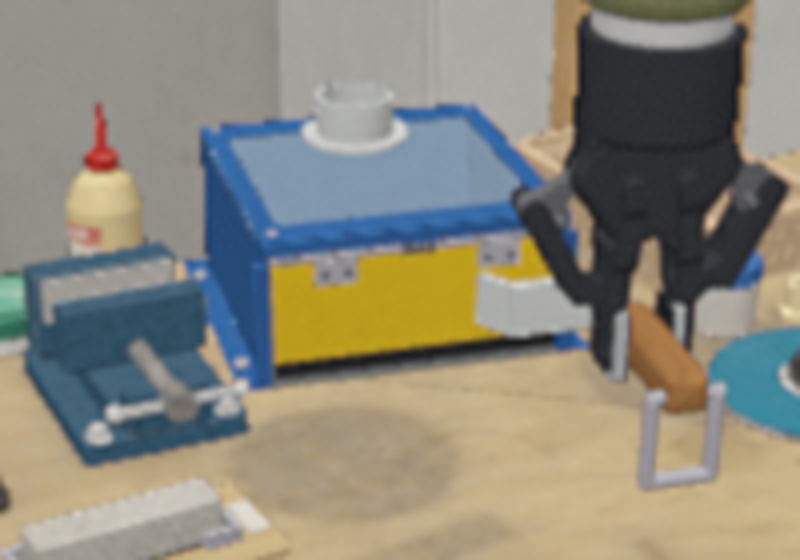

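step_arm --steps '[0.1,-0.74,-0.343,-0.02,0,0,0.8,0.1,-0.74,-0.343,-0.02,0,0,0.8,0.1,-0.74,-0.343,-0.02,0,0,0.8,0.1,-0.74,-0.343,-0.02,0,0,0.8,0.1,-0.74,-0.343,-0.02,0,0,0.8,0.1,-0.74,-0.343,-0.02,0,0,0.8,0.1,-0.74,-0.343,-0.02,0,0,0.8]'

```text
time_s: 30.6
position: [0.5239, -0.3085, 0.1359]
tool_rot: [[0.71, 0.704, -0.002], [0.704, -0.71, 0.003], [0.0, -0.003, -1.0]]
ft_force: [-0.5, 0.1, -1.6]
grip_width: 0.0206
```

```bash
python3 - <<'E'
from h import *
s=env.observe();print(s['grip_width'])
f=np.load('pics/c23.png.npz');c=dict(camera_matrix=f['K'],k1=f['k1'],world_from_camera=f['T'])
for p in [(167.5,244),(182.5,240),(181.5,227)]:print(np.round(uv(at_z(c,p,.02)),3))
# left-front post edge of window: rays
for p in [(160,250),(185,242),(215,231)]:print('edge', np.round(uv(at_z(c,p,.02)),3),np.round(uv(at_z(c,p,.097)),3))
plan([(.5238,-.3083,.135,-88.7)])
E
```

```text
0.020642405871166874
[0.006 0.126]
[0.002 0.088]
[0.047 0.075]
edge [-0.006  0.149] [-0.08   0.159]
edge [-0.008  0.085] [-0.081  0.1  ]
edge [-0.005  0.004] [-0.079  0.025]
t 30.6 pos [ 0.5239 -0.3085  0.1359] yaw -45.26
(0.5238, -0.3083, 0.135, -88.7) [0.0, -0.001, 0.003] [-0.004, 0.001, 0.965] dist 0.001
```

step_arm --steps '[0.1,0,0,0,0,0,0.965,0.1,0,0,0,0,0,0.965,0.1,0,0,0,0,0,0.965,0.1,0,0,0,0,0,0.965,0.1,0,0,0,0,0,0.965,0.1,0,0,0,0,0,0.965,0.1,0,0,0,0,0,0.965]'

```text
time_s: 31.3
position: [0.5249, -0.3077, 0.1369]
tool_rot: [[1.0, 0.029, -0.001], [0.029, -1.0, 0.001], [-0.001, -0.001, -1.0]]
ft_force: [0.3, 0.4, -2.1]
grip_width: 0.0206
```

```bash
python3 - <<'E'
from h import *
s=env.observe();print(s['grip_width'],s['tool_rot'])
plan([(.5238,-.3083,.08,-88.7),(.5238,-.3083,.0525,-88.7)])
snap('wrist','w24.png')
snap('side','s24.png');im=cv2.imread('pics/s24.png')[230:380,240:440];cv2.imwrite('pics/s24c.png',cv2.resize(im,None,fx=4,fy=4,interpolation=cv2.INTER_CUBIC))
E
```

```text
0.020624657565544702 [[ 9.99573575e-01  2.91862122e-02 -9.12734883e-04]
 [ 2.91872011e-02 -9.99573369e-01  1.08964272e-03]
 [-8.80542939e-04 -1.11581825e-03 -9.99998990e-01]]
t 31.3 pos [ 0.5249 -0.3077  0.1369] yaw -88.33
(0.5238, -0.3083, 0.08, -88.7) [-0.004, 0.002, 0.19] [-0.001, 0.001, 0.008] dist 0.057
(0.5238, -0.3083, 0.0525, -88.7) [-0.004, 0.002, 0.281] [-0.001, 0.001, 0.008] dist 0.084
```

View pics/w24.png

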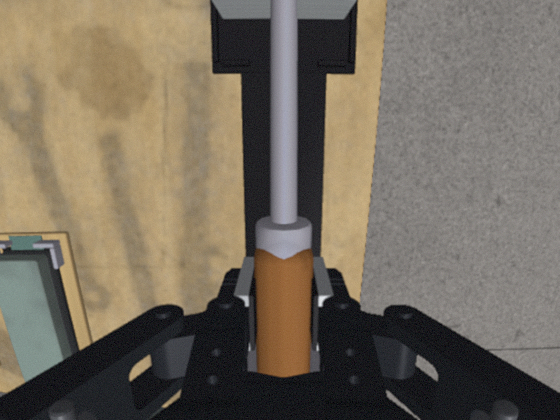

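View pics/s24c.png

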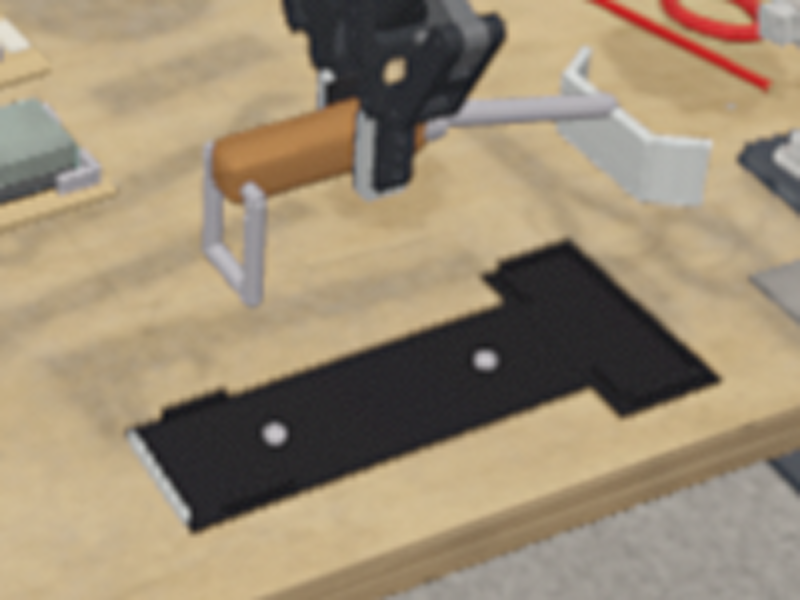

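step_arm --steps '[0.1,-0.003,0.001,0.1,0,0,0.008,0.1,-0.003,0.001,0.19,0,0,0.008,0.1,-0.003,0.001,0.19,0,0,0.008,0.1,-0.003,0.001,0.19,0,0,0.008]'

```text
time_s: 31.8
position: [0.5238, -0.3095, 0.0811]
tool_rot: [[1.0, 0.019, 0.0], [0.019, -1.0, 0.0], [0.0, -0.0, -1.0]]
ft_force: [-0.3, -0.3, -1.0]
grip_width: 0.0205
```

```bash
python3 - <<'E'
from h import *
plan([(.5238,-.3083,.065,-88.7),(.5238,-.3083,.053,-88.7)])
s=env.observe();print(s['tool_rot'])
E
```

```text
t 31.8 pos [ 0.5238 -0.3095  0.0811] yaw -88.93
(0.5238, -0.3083, 0.065, -88.7) [0.0, -0.004, 0.054] [-0.0, -0.0, -0.005] dist 0.016
(0.5238, -0.3083, 0.053, -88.7) [0.0, -0.004, 0.094] [-0.0, -0.0, -0.005] dist 0.028
[[ 9.99826456e-01  1.86294773e-02  2.27736918e-05]
 [ 1.86294751e-02 -9.99826452e-01  9.43896317e-05]
 [ 2.45281690e-05 -9.39489891e-05 -9.99999995e-01]]
```

step_arm --steps '[0.1,0,-0.003,0.03,0,0,-0.004,0.1,0,-0.003,0.05,0,0,-0.004,0.1,0,-0.003,0.05,0,0,-0.004]'

```text
time_s: 32.1
position: [0.5233, -0.3084, 0.0652]
tool_rot: [[1.0, 0.021, -0.001], [0.021, -1.0, 0.001], [-0.001, -0.001, -1.0]]
ft_force: [-0.2, 0.2, -1.6]
grip_width: 0.0208
```

```bash
python3 - <<'E'
from h import *
plan([(.5238,-.3083,.053,-88.7)])
E
```

```text
t 32.1 pos [ 0.5233 -0.3084  0.0652] yaw -88.81
(0.5238, -0.3083, 0.053, -88.7) [0.002, -0.0, 0.041] [-0.001, 0.001, -0.003] dist 0.012
```

step_arm --steps '[0.1,0.002,0,0.02,0,0,-0.002,0.1,0.002,0,0.035,0,0,-0.002,0.1,0.002,0,0.042,0,0,-0.002,0.1,0.002,0,0.042,0,0,-0.002]'

```text
time_s: 32.5
position: [0.5241, -0.3086, 0.0531]
tool_rot: [[1.0, 0.022, 0.0], [0.022, -1.0, -0.0], [0.0, 0.0, -1.0]]
ft_force: [0.5, 0.0, -2.3]
grip_width: 0.0206
```

```bash
python3 - <<'E'
from h import *
s=env.observe();print(s['ft_force'],s['wrist_torque'])
plan([(.5238,-.3083,.053,-88.7)])
snap('side','s25.png');im=cv2.imread('pics/s25.png')[230:380,240:440];cv2.imwrite('pics/s25c.png',cv2.resize(im,None,fx=4,fy=4,interpolation=cv2.INTER_CUBIC))
E
```

```text
[ 0.46458274  0.01696891 -2.2665885 ] [0.00024844 0.01575531 0.06774919]
t 32.5 pos [ 0.5241 -0.3086  0.0531] yaw -88.74
(0.5238, -0.3083, 0.053, -88.7) [-0.001, -0.001, 0.0] [0.0, -0.0, -0.001] dist 0.0
```

View pics/s25c.png

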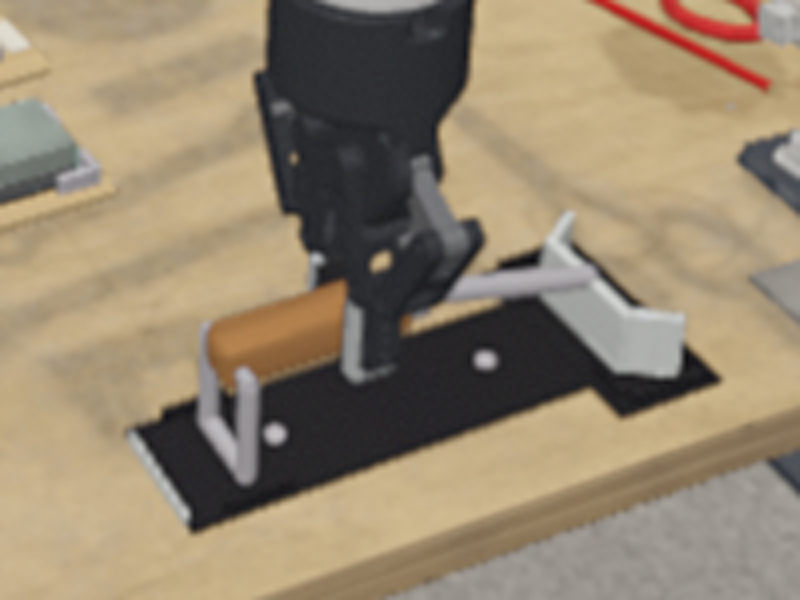

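step_arm --steps '[0.1,0,-0.001,0.005,0,0,0,0.1,0,-0.001,0.008,0,0,0,0.1,0,-0.001,0.008,0,0,0]'

```text
time_s: 32.85
position: [0.5242, -0.3085, 0.0529]
tool_rot: [[1.0, 0.022, 0.001], [0.022, -1.0, -0.002], [0.001, 0.002, -1.0]]
ft_force: [-6.6, 4.1, 16.3]
grip_width: 0.0207
```

```bash
python3 - <<'E'
from h import *
s=env.observe();print(s['ft_force'],s['wrist_torque'],s['position'])
snap('side','s26.png')
a=cv2.imread('pics/s7.png')[230:380,240:440];b=cv2.imread('pics/s26.png')[230:380,240:440]
cv2.imwrite('pics/cmp.png',cv2.resize(np.hstack([a,b]),None,fx=2,fy=3,interpolation=cv2.INTER_CUBIC))
E
```

```text
[-6.61719482  4.14178136 16.29220458] [ 0.53965357  0.95652722 -0.08167346] [ 0.52416376 -0.30850762  0.05285391]
```

View pics/cmp.png

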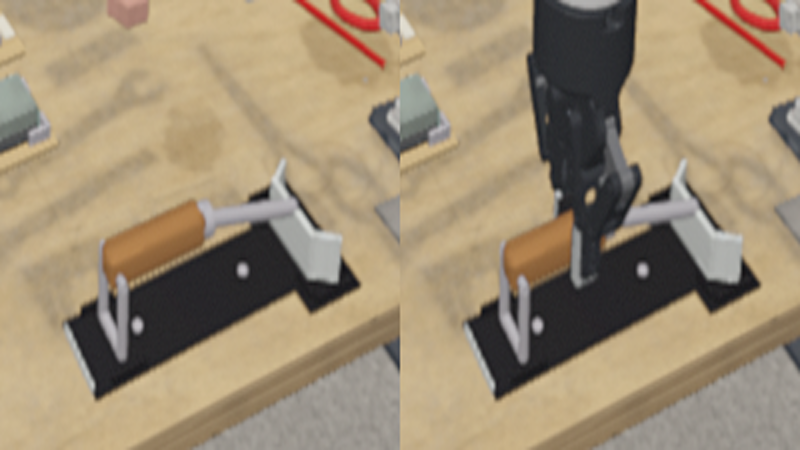

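step_arm --steps '[0.1,0,0,-0.006,0,0,0,0.1,0,0,-0.006,0,0,0,0.6,0,0,-0.006,0,0,0,0.8,0,0,-0.006,0,0,0,0.8,0,0,-0.006,0,0,0,0.8,0,0,-0.006,0,0,0,0.8,0,0,-0.15,0,0,0,0.8,0,0,-0.4,0,0,0,0.8,0,0,-0.6,0,0,0,0.8,0,0,-0.6,0,0,0]'

```text
time_s: 33.9
position: [0.5243, -0.3084, 0.2343]
tool_rot: [[1.0, 0.022, 0.003], [0.022, -1.0, -0.002], [0.003, 0.003, -1.0]]
ft_force: [-0.1, 0.0, 0.6]
grip_width: 0.0687
```

```bash
python3 - <<'E'
from h import *
snap('side','s27.png');im=cv2.imread('pics/s27.png')[100:390,120:440];cv2.imwrite('pics/s27c.png',cv2.resize(im,None,fx=2,fy=2,interpolation=cv2.INTER_CUBIC))
snap('wrist','w27.png')
Z=dict(rake_grip=.054,rake_blade=.019,rest_bay=.019,rest_grip=.054)
for cam in('wrist','side'):
  cc=imaging.get_calibration(cam)
  for t in Z:
    for k in imaging.pinpoint(cam,t)[:1]: print(cam,t,round(k['score'],2),np.round(k['pixel'],1),np.round(at_z(cc,k['pixel'],Z[t]),4))
plan([(.6,.1,.35,-88.7)])
print(env.observe()['grip_width'])
E
```

```text
wrist rake_grip 0.83 [278.3 215.5] [ 0.5067 -0.3075  0.054 ]
wrist rake_blade 0.61 [280.6  63.9] [ 0.6417 -0.307   0.019 ]
wrist rest_bay 0.63 [278.6  66.9] [ 0.639  -0.3052  0.019 ]
wrist rest_grip 0.69 [278.8 215.2] [ 0.507  -0.3079  0.054 ]
side rake_grip 0.96 [314.8 309.6] [ 0.5026 -0.3033  0.054 ]
side rake_blade 0.78 [384.8 305.4] [ 0.6363 -0.3047  0.019 ]
side rest_bay 0.88 [385.9 304. ] [ 0.6402 -0.3024  0.019 ]
side rest_grip 0.63 [316.6 312.3] [ 0.5021 -0.3101  0.054 ]
t 34.4 pos [ 0.5239 -0.3082  0.2295] yaw -88.74
(0.6, 0.1, 0.35, -88.7) [0.283, -1.355, -0.4] [-0.002, 0.002, -0.001] dist 0.432
0.06816427267077432
```

View pics/s27c.png

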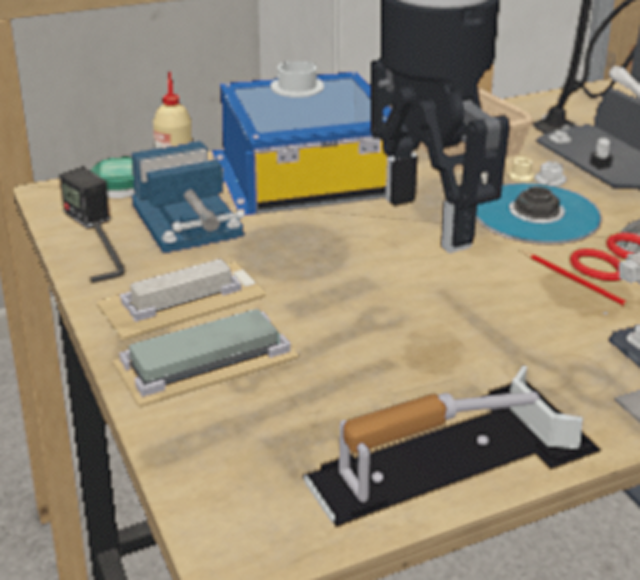

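View pics/w27.png

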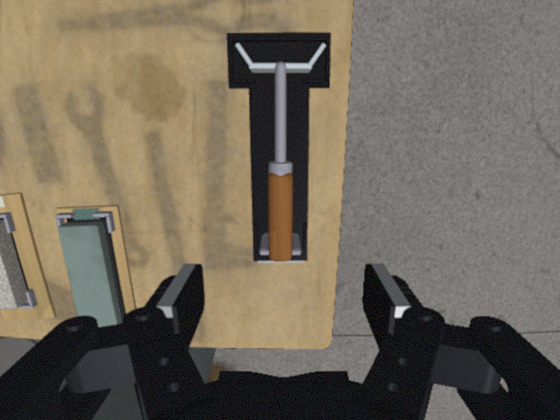

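step_arm --steps '[0.8,0.2,-0.85,-0.3,0,0,0,0.8,0.2,-0.85,-0.3,0,0,0,0.8,0.2,-0.85,-0.3,0,0,0,0.8,0.2,-0.85,-0.3,0,0,0,0.8,0.2,-0.85,-0.3,0,0,0,0.8,0.2,-0.85,-0.3,0,0,0]'

```text
time_s: 35.0
position: [0.5788, -0.0487, 0.3218]
tool_rot: [[1.0, 0.025, 0.001], [0.025, -1.0, 0.0], [0.001, -0.0, -1.0]]
ft_force: [-0.2, -0.6, 0.6]
grip_width: 0.0683
```

step_arm --steps '[0.8,0.15,-0.85,0,0,0,0,0.8,0.15,-0.85,0,0,0,0,0.8,0.15,-0.85,0,0,0,0,0.8,0.15,-0.85,0,0,0,0,0.8,0.15,-0.85,0,0,0,0,0.8,0.15,-0.85,0,0,0,0,0.8,0.15,-0.85,0,0,0,0]'

```text
time_s: 35.7
position: [0.6177, 0.2055, 0.3196]
tool_rot: [[1.0, 0.025, -0.001], [0.025, -1.0, -0.0], [-0.001, 0.0, -1.0]]
ft_force: [0.4, -0.3, 1.1]
grip_width: 0.0681
```

```bash
python3 - <<'E'
from h import *
im,d,c=snap('wrist','w28.png')
print(env.observe()['position'],env.observe()['time_s'])
hsv=cv2.cvtColor(im,cv2.COLOR_BGR2HSV)
for k in imaging.pinpoint('wrist','piece_1_mid')[:6]: print(round(k['score'],2),np.round(k['pixel']),np.round(uv(at_z(c,k['pixel'],.01)),3))
E
```

```text
[0.61784141 0.20389092 0.31990675] 35.75
```

View pics/w28.png

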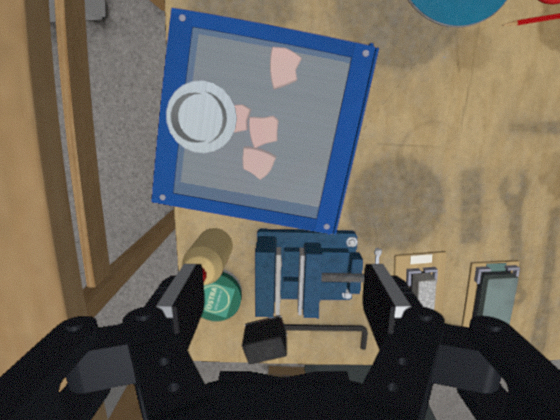

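```bash
python3 - <<'E'
from h import *
f=np.load('pics/w28.png.npz');c=dict(camera_matrix=f['K'],k1=f['k1'],world_from_camera=f['T'])
for p in [(285,67),(262,130),(258,163),(242,118)]:print(np.round(uv(at_z(c,p,.015)),3))
snap('side','s29.png');f=np.load('pics/s29.png.npz');c=dict(camera_matrix=f['K'],k1=f['k1'],world_from_camera=f['T'])
P=cloud(c,f['d']);hsv=cv2.cvtColor(f['im'],cv2.COLOR_BGR2HSV)
m=(hsv[...,0]>18)&(hsv[...,0]<32)&(hsv[...,1]>200)&(f['d']>0)&(P[...,2]>0.0)&(P[...,2]<.09)&(abs(P[...,0]-.65)<.13)&(abs(P[...,1]-.13)<.06)
Q=P[m];v=(Q[:,:2]-C)@nn;print(len(Q),'flap slope rad',np.polyfit(Q[:,2],v,1))
for t in('stone_mid','stick_mid'): rect('side',t,'s29.png')
print(imaging.pinpoint('side','oil_bottle_mid')[:1])
snap('scene','c29.png')
E
```

```text
[0.07  0.078]
[-0.006  0.092]
[-0.046  0.09 ]
[0.004 0.118]
1383 flap slope rad [-0.0166076   0.00237762]
stone_mid 0.68 z 0.0262 c [ 415.9 -113.5] size [137.7  74.3] long axis ang from x 3.5
stick_mid 0.68 z 0.0263 c [428.7  -5. ] size [109.   57.1] long axis ang from x 8.6
[{'pixel': [205.4, 170.7], 'score': 0.76}]
```

View pics/s29.png

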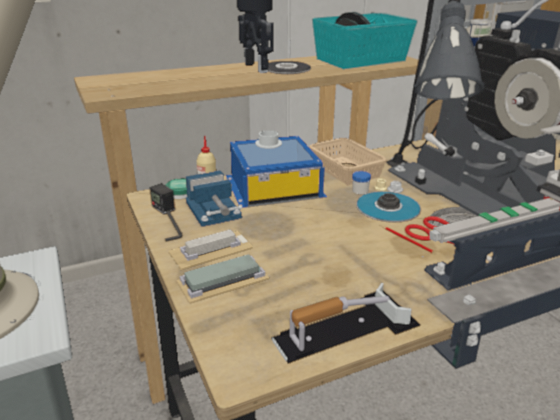

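View pics/c29.png

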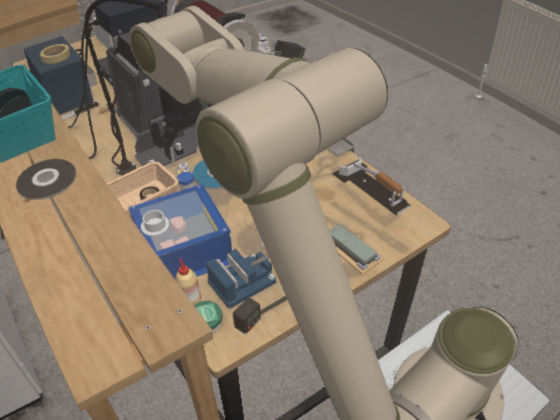

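```bash
python3 -c "
from rig import close_job
print(close_job())"
```

```text
the job is handed in; nothing more can be done
None
```

The job is handed in at about 36 s of the 192 s allowed. I put the dressing stick and the sharpening stone in their holders, swept all four wheel pieces into the dust box in three rake passes, and stood the rake back in its rest.

What the last checks showed:
- **Pieces:** through the box window, all four lie 78–118 mm behind the flap. No other piece shows on the bench in any view. The gripper never went near a piece; only the rake touched them.
- **Flap:** a plane fitted to it leans by about 0.017 rad, so it hangs shut.
- **Rake:** it stands in its rest in the same place as in the picture taken before I moved it. The point networks put the blade within about 5 mm of the rest's bay in both views. They put the grip about 0.5 mm from its place in the wrist view and 7 mm in the side view.
- **Stone and stick:** measured from above soon after placing, both were within about 1.5 mm and 0.3° of their seats, at the right height.
- **Oil bottle:** its pixel moved by less than 1 pixel.

One check disagreed. The final side-view measurement of the stone and stick came out up to about 1 cm off and too wide, because it takes in their sides. Both still look seated in the same picture, so I relied on the views from above.

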